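# Unstack the picnic things into their fitted inserts

## Task

The picnic things were left in a heap on the worktop: a tea light on a matchbox on a small tin, with a bottle opener lying to one side. Take the stack apart and put each thing, right side up, flat on the floor of the pocket cut for it in the four dark wooden inserts: tin in the large round one, matchbox in the oblong one, tea light in the small round one, bottle opener in the one with its outline. Leave the kitchen timer and the espresso cup standing where they are.

Things in the scene. Friction and masses are not known exactly. Their poses are not given: they have to be found in the camera images.
- small_tin: Food tin with a blue wrapper, upright cylinder 57 mm in diameter, 72 mm high, about 0.2 kg, base of the stack. Origin at the centre of its underside, z up.
- matchbox: Closed matchbox, dark top and brown sides, 36 mm (its x) x 56 mm (its y) x 16 mm high; at the start it lies flat on the tin. Origin at the centre of its underside, z up.
- tea_light: Tea light in a pale cup, a disc 38 mm in diameter and 15 mm high; at the start it stands on the matchbox, on top of the stack. Origin at the centre of its underside, z up. May be gripped across its diameter.
- bottle_opener: Bottle opener lying flat, 128 mm long. Origin on its underside at mid-length; x runs towards the ring, z up. Wooden handle 16 mm wide and high from x = -64 to +26 mm, steel ring 38 mm across and 6 mm high centred at x = +45 mm. Grip it across the handle near x = -10 mm.
- insert_tin: Fixed dark wooden block with a cork-lined pocket, 84 x 84 mm, 11 mm high; pocket 6 mm deep in its middle; origin under its centre, z up; pocket floor 5 mm above the origin. Round, 69 mm in diameter (the large round one), for the tin.
- insert_matchbox: Fixed dark wooden block with a cork-lined pocket, 84 x 84 mm, 11 mm high; pocket 6 mm deep in its middle; origin under its centre, z up; pocket floor 5 mm above the origin. Oblong, 48 mm along its x and 68 mm along its y, for the matchbox (its width along the insert's x; either way round).
- insert_tealight: Fixed dark wooden block with a cork-lined pocket, 84 x 84 mm, 11 mm high; pocket 6 mm deep in its middle; origin under its centre, z up; pocket floor 5 mm above the origin. Round, 50 mm in diameter (the small round one), for the tea light.
- insert_opener: Fixed dark wooden block 150 (x) x 64 (y) x 11 mm high with a cork-lined pocket, 6 mm deep, in the opener's outline; origin under its centre, pocket floor 5 mm above. Wide part for the ring (48 mm square, corners bevelled) centred at x = +45 mm, 26 mm wide handle channel to x = -69 mm. The opener fits only with its ring in the wide part; its origin and x axis then match the insert's.
- kitchen_timer: White wind-up kitchen timer, 60 mm in diameter, 49 mm high, loose; to be left alone. Origin at the centre of its underside.
- espresso_cup: White spotted espresso cup with a handle, 63 mm (x) x 92 mm (y, handle towards -y), 55 mm high, loose; to be left alone. Origin on its underside, at the middle of its outline. (A wall cabinet hangs 0.44 m above the worktop, beyond the work area, from about x = 0.57 m: keep the arm low and near.)
Mind the look-alikes: they are no part of the job. Several things look just like the bottle_opener: the one meant starts nearest to the robot's base.

How it is judged:
By the outcome, as a careful person would: the job done as asked, in the order asked, and still so for the second after the job is handed in, with the robot touching nothing.
It also fails if it takes over 99 s, if anything falls off the work surface, if the arm or the gripper's body presses on something with over 40 N, if the wrist force passes 120 N, or if a joint passes its speed limit or range.

## Robot

A 6-joint arm with a two-finger parallel gripper is mounted at the origin on a cart in front of the work surface, level with it; the furniture and walls round the work are solid. World frame = base frame: x ahead of the robot, y to its left, z up, the work surface at z = 0. Lengths are in mm, angles in rad, forces in N, time in s.
With the tool pointing down it reaches from about 350 to 925 mm from the base axis. Payload 6.4 kg.
Tool frame: the origin (TCP) lies on the centre line of the jaws, within the pads' length; the fingertips stand 17 mm ahead of it and the grasp point (between the pads) lies 2 mm behind it; y points along the fingers, z is the direction in which the jaws open and shut, and the axes are right-handed (so a half turn about y gives the same grasp; the last joint's range is limited). The gripper opens to 85 mm and grips with 20 to 120 N. Pads are 22 mm wide; open, the fingers measure 114 mm over their backs; the gripper's body (76 mm by 85 mm) begins 54 mm behind the grasp point. The pads swing forward as they close: fully open they stand 13 mm farther back than shut.
Start: joints at [0.928, 0.245, 1.558, -0, 1.339, -0.174], TCP at [293.68, 579.885, 248.29] pointing down, gripper open.
Joint ranges: [-3.13, 3.13], [-1.02, 2.26], [0.13, 2.54], [-0.95, 4.09], [0.21, 2.88], [-2.74, 2.74]. Speed limits (rad/s): [2.57, 2.57, 3.14, 3.14, 3.14, 3.14].

## Interface

Orientations are given as a 3x3 rotation matrix whose columns are the frame's x, y, z axes.
In Python, from cell import readout, cams, workorder gives the robot as it stands.
- The arm moves only by the tool servo_tool, never from a script. Its argument "series" is a list of rows, each a list of 3 entries, a list of its own where there are three numbers: the shift along the tool's x, y, z in cm, then the turn, a rotation vector about the tool's x, y, z in rad, then the finger opening in cm, from 0 to 8.54. A call has 1 to 8 rows; each row shifts and turns the pose as measured when the row begins, along the tool's axes as they then stand; what a row does not reach is not made up. A row lasts 1/12 s, in which the tool goes at most 41.7 mm and 7.16 degrees, less where a joint would pass 70% of its speed; a pose out of reach is approached as far as the arm can. A call with a gripper value outside its range is refused whole. The fingers move at their own pace and stop on an object; the grip force is fixed at half the most. Time passes only in rows, so rows that do not move let the fingers close. It gives the time, the measured TCP pose, the force and the opening at its end, in the units of the state.
- readout.get_state(): the state, without advancing time (a new reading comes with each control period).
- cams.read_camera(name): name is "scene" or "side" or "wrist"; returns (picture, depth): 480x640x3 uint8, blue, green, red; 480x640 float32, mm along the optical axis (not along the pixel's ray), 0 where there is no reading.
- cams.camera_params(name): a dict with "fx", "fy", "cx", "cy" (pixels), "R" (3x3) and "t" (3): a world point X has camera coordinates R X + t. Camera axes: x right, y down, z forward; pixel columns grow to the right and rows downward; lengths in mm; the calibration is good to about 2 mm. A picture is of the moment at which its call begins: read the wrist's pose just before it. camera_params takes no time and is no camera call; for the wrist camera it gives the pose at the moment of the call.
- workorder.sign_off(): hands the job in, once; it reports no verdict.
The state is a dict: "time": time; "qpos": joint angles; "joint_vel": joint speeds; "joint_torque": joint torques, N m; "position": TCP position; "eef_rot": TCP orientation; "wrist_force": force on the tool from outside, world axes, zero at the start; "torque": the same for the moment, N m; "width": opening from 0.0 (shut) to 1.0 (fully open).
Only numpy, scipy, OpenCV 4.12 (cv2) and the standard library are available. Lean on these libraries where they do the work, as an engineer would, in place of code of your own. Each camera call takes 0.05 s, during which the arm holds its last target.

## Working session

There is one attempt and no reset: what is moved stays moved. The work goes in short steps, Python scripts to look and compute and a tool call to move; the robot and the scene stay as the last step left them, time stands still between calls to the robot, and variables do not carry over. Pictures are saved under pics/ and viewed, and the job is handed in when it is done.

Besides the shell and the picture viewer there is one more tool, called after "Emit:" in YAML: its name, and indented under it one key for each argument. servo_tool: Moves the arm, as the interface text tells. Its arguments: {"type":"object","properties":{"series":{"type":"array"}},"required":["series"]}

```bash
ls; mkdir -p pics
python3 - <<'E'
from cell import readout,cams
import cv2
s=readout.get_state()
for k,v in s.items(): print(k,v)
import numpy as np
for n in ["scene","side","wrist"]:
    p=cams.camera_params(n);print(n,p)
    im,d=cams.read_camera(n);cv2.imwrite(f"pics/{n}0.png",im);np.savez(f"{n}0.npz",im=im,d=d,**{k:np.array(v) for k,v in p.items()})
E
```

```text
pics
time 0.0
qpos [ 9.27910572e-01  2.45824809e-01  1.55902362e+00  3.62642770e-05
  1.33871437e+00 -1.74139433e-01]
joint_vel [-1.29532707e-03  2.01797524e-03  1.07359161e-04 -2.51787400e-04
  1.16928157e-03  6.16888940e-05]
joint_torque [ 1.66772239e-03 -4.29519510e+01 -3.26119995e+01 -1.60674413e-04
  5.48574302e-03  9.71193685e-06]
position [293.33598103 579.45122499 247.16826847]
eef_rot [[ 8.92131350e-01 -1.20936462e-03  4.51774492e-01]
 [-4.51775955e-01 -1.55568670e-03  8.92130073e-01]
 [-3.76090975e-04 -9.99998059e-01 -1.93423873e-03]]
wrist_force [-0.14059016 -0.86027785  0.50494925]
torque [-0.07547424 -0.01035956  0.01879068]
width 1.0010449271647368
scene {'fx': 448.752565721547, 'fy': 448.752565721547, 'cx': 325.94436770481775, 'cy': 245.99452808067636, 'R': array([[ 0.60607775, -0.7953699 , -0.00751577],
       [-0.59781565, -0.4492664 , -0.66390975],
       [ 0.52467724,  0.40687397, -0.74777494]]), 't': array([-209.28584713,  404.16754198,  839.99364181])}
side {'fx': 459.6670125702346, 'fy': 459.6670125702346, 'cx': 324.2832356449533, 'cy': 248.50534376666047, 'R': array([[-9.99718214e-01, -2.07080210e-02, -1.16047197e-02],
       [-7.98901314e-04,  5.17941204e-01, -8.55415847e-01],
       [ 2.37245318e-02, -8.55165532e-01, -5.17811800e-01]]), 't': array([ 511.86314824,   16.28445573, 1451.65603845])}
wrist {'fx': 387.98197680486055, 'fy': 387.98197680486055, 'cx': 323.74512661509596, 'cy': 244.25396261616058, 'R': array([[ 0.45134323,  0.89234981, -0.00105277],
       [ 0.84969531, -0.42940795,  0.30598479],
       [ 0.2725934 , -0.13899869, -0.95203582]]), 't': array([-648.94127833,  -39.97675802,  379.76574439])}
```

View pics/scene0.png

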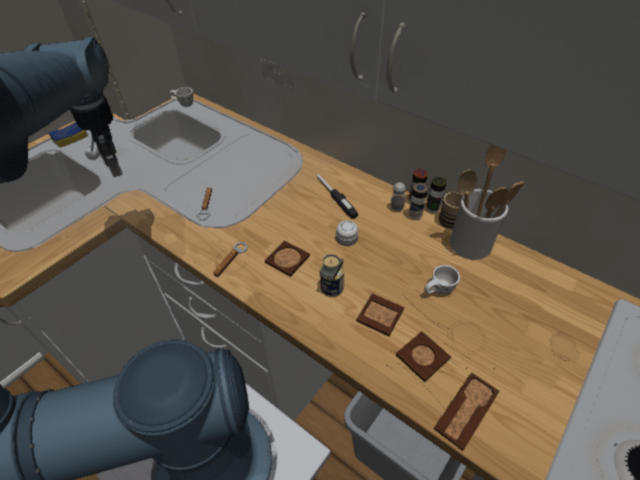

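View pics/side0.png

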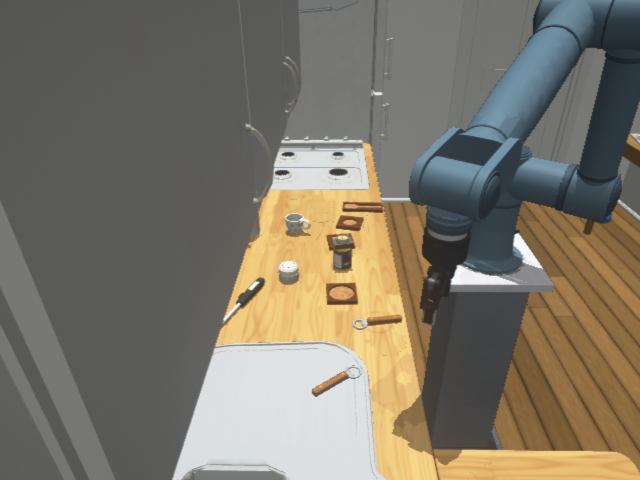

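View pics/wrist0.png

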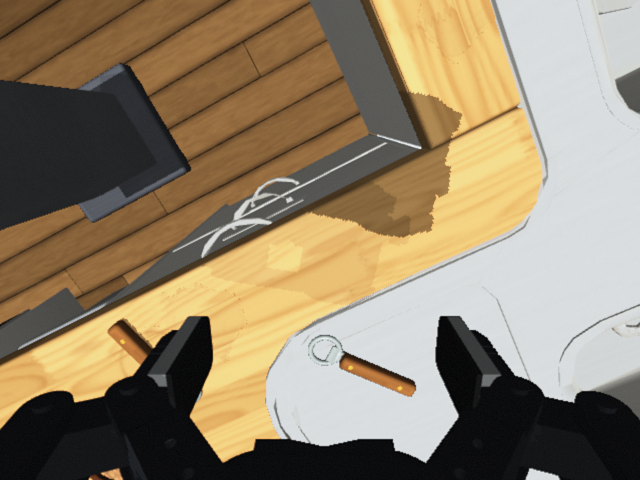

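The scene view shows the stack at about (332,275), the near opener at (231,258) and a second one at (205,203) on the drainer. A black-handled tool lies at (340,195). The inserts are at (288,258), (381,314), (423,355) and (467,410). Next I'll crop in and measure.

```bash
cat > h.py <<'E'
import numpy as np,cv2
def load(n):
    return dict(np.load(n+'.npz'))
def ray(P,u,v,z):
    R,t=P['R'],P['t'];c=-R.T@t
    d=R.T@np.array([(u-P['cx'])/P['fx'],(v-P['cy'])/P['fy'],1.])
    return c+d*(z-c[2])/d[2]
def cloud(P):
    d=P['d'];v,u=np.mgrid[:d.shape[0],:d.shape[1]]
    X=np.stack([(u-P['cx'])/P['fx']*d,(v-P['cy'])/P['fy']*d,d],-1)-P['t']
    W=X@P['R']; W[d==0]=np.nan; return W
def proj(P,X):
    c=P['R']@np.array(X)+P['t'];return P['fx']*c[0]/c[2]+P['cx'],P['fy']*c[1]/c[2]+P['cy']
E
python3 - <<'E'
from h import *
for n,(x0,y0,x1,y1) in {'scene0':(180,180,510,450),'side0':(200,190,420,400)}.items():
    P=load(n);im=P['im'][y0:y1,x0:x1];s=min(800/(x1-x0),600/(y1-y0))
    cv2.imwrite(f'pics/{n}crop.png',cv2.resize(im,None,fx=s,fy=s,interpolation=cv2.INTER_CUBIC)[:600,:800])
P=load('scene0');W=cloud(P);hsv=cv2.cvtColor(P['im'],cv2.COLOR_BGR2HSV)
for u,v in [(231,260),(205,203),(340,195),(288,258),(381,314),(423,355),(467,410),(332,264),(332,280),(347,230),(445,280),(300,300)]:
    print(u,v,W[v,u].round(1),hsv[v,u])
print(W[75:180,75:115][...,2].max() if 0 else '')
E
```

```text
231 260 [367.9 327.2   1.3] [ 15 149  60]
205 203 [463.7 523.8  21.6] [ 14 133 121]
340 195 [724.7 237.6  18.5] [140  17  44]
288 258 [459.7 210.8   5.3] [ 14 120 151]
381 314 [460.8 -73.7   4.4] [ 14 122 151]
423 355 [ 427.7 -203.5    3.1] [ 14 121 148]
467 410 [ 372.7 -333.2    5.5] [ 14 122 138]
332 264 [453.4  63.9  94.8] [ 20 103 166]
332 280 [432.4  48.1  68.7] [23 27 38]
347 230 [598.6 123.6  48.8] [102   7 175]
445 280 [ 635.3 -147.8   10.6] [ 19  14 151]
300 300 [379.8 105.   -0.4] [ 17 119 170]
```

View pics/scene0crop.png

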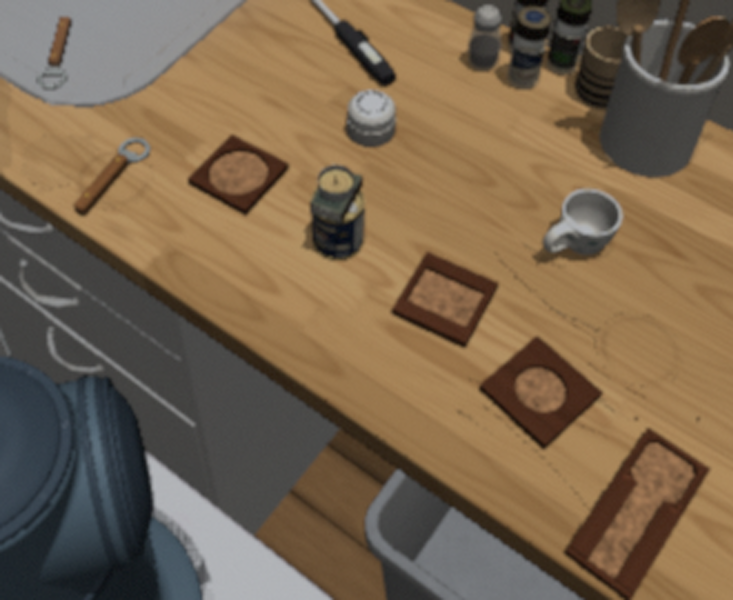

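View pics/side0crop.png

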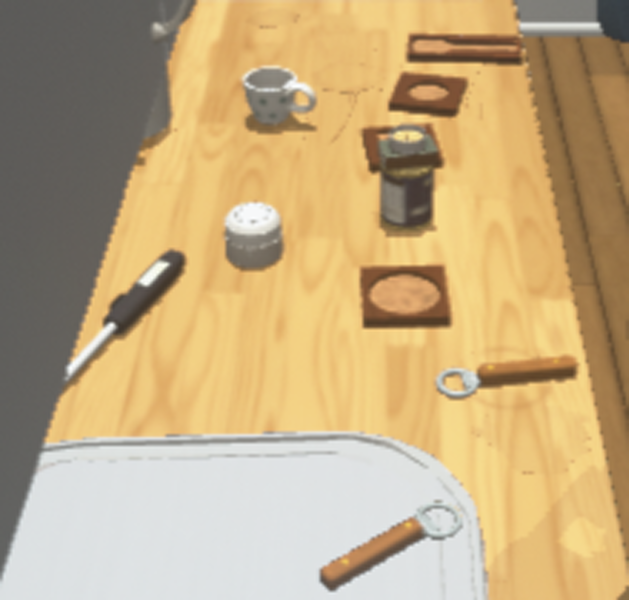

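The crops show two openers: A at scene (231,258), about 500 mm from the base, and B at (205,203) on the drainer, about 700 mm away. A is nearest. The black item at (340,195) is not an opener. Now I'll measure everything precisely.

Run:
```python
from h import *
for n in ['scene0','side0']:
    P=load(n);W=cloud(P);hsv=cv2.cvtColor(P['im'],cv2.COLOR_BGR2HSV).astype(int)
    H,S,V=[hsv[...,i] for i in range(3)]
    lim=115 if n=='scene0' else 130
    dark=((H<14)|(H>170))&(S>90)&(V<lim)
    ws=(W[...,0]>300)&(W[...,0]<620)&(abs(W[...,1])<480)&(W[...,2]>-8)&(W[...,2]<25)
    m=(dark&ws).astype(np.uint8)
    nc,lab,st,_=cv2.connectedComponentsWithStats(m)
    for i in range(1,nc):
        if st[i,4]<60: continue
        v,u=np.where(lab==i)
        cnt,_=cv2.findContours((lab==i).astype(np.uint8),cv2.RETR_EXTERNAL,cv2.CHAIN_APPROX_NONE)
        c=max(cnt,key=len)[:,0]
        h=cv2.convexHull(np.array([ray(P,a,b,11)[:2] for a,b in c],np.float32))
        (cx,cy),(w,hh),a=cv2.minAreaRect(h)
        print(n,st[i,:5],'rect',round(cx,1),round(cy,1),round(w,1),round(hh,1),round(a,1))
    # objects above table
    m=((W[...,2]>14)&(W[...,0]>300)&(W[...,0]<700)&(abs(W[...,1])<480)&(W[...,2]<130)).astype(np.uint8)
    nc,lab,st,_=cv2.connectedComponentsWithStats(m)
    for i in range(1,nc):
        if st[i,4]<40: continue
        p=W[lab==i];print(n,'blob',st[i],p.min(0).round(),p.max(0).round(), np.median(p,0).round())
P=load('scene0')
print('table z', np.nanmedian(cloud(P)[290:310,290:310,2]), np.nanmedian(cloud(load('side0'))[300:310,300:320,2]))
```

```text
scene0 [265 241  44  35 440] rect 456.5 210.4 86.5 83.8 3.0
scene0 [357 294  46  41 645] rect 456.9 -72.9 85.7 82.6 7.7
scene0 [ 396  332   54   49 1041] rect 422.9 -204.3 83.9 85.3 78.0
scene0 [ 435  374   64   74 1280] rect 372.0 -332.2 62.8 150.4 87.4
scene0 blob [340 203  18  13  92] [679. 159.  14.] [700. 217.  26.] [692. 179.  20.]
scene0 blob [336 220  22  23 416] [580. 104.  14.] [636. 161.  51.] [600. 128.  43.]
scene0 blob [213 249  24  25 137] [306. 314.  14.] [394. 342.  20.] [348. 328.  16.]
scene0 blob [319 254  25  40 813] [424.  39.  14.] [486.  96. 106.] [442.  58.  74.]
scene0 blob [424 264  36  29 671] [ 559. -181.   14.] [ 649. -118.   57.] [ 617. -144.   41.]
side0 [346 208  36   4  74] rect 372.0 -292.0 25.0 130.5 89.8
side0 [337 217  26  12 151] rect 426.8 -192.7 81.4 78.9 78.5
side0 blob [285 213  26  18 326] [ 562. -185.   14.] [ 648. -114.   57.] [ 613. -130.   41.]
side0 blob [332 233  22  35 590] [425.  47.  14.] [487. 103. 107.] [457.  87.  68.]
side0 blob [279 261  20  20 332] [585. 116.  14.] [640. 169.  52.] [611. 153.  40.]
side0 blob [255 277  10  14  70] [680. 156.  14.] [700. 217.  26.] [693. 185.  20.]
side0 blob [368 314  34   8  89] [309. 320.  14.] [394. 345.  19.] [351. 332.  15.]
table z -0.4116148415869818 -0.4553326862243853
```

Run:
```python
from h import *
P=load('wrist0');c=-P['R'].T@P['t'];print('cam',c)
T=np.array([293.34,579.45,247.17]);E=np.array([[.892131,-.0012,.45177],[-.45178,-.00156,.89213],[-.00038,-1,-.0019]])
print('cam in tool',E.T@(c-T),'axes in tool\n',(P['R']@E).round(3))
for n in ['scene0','side0']:
    P=load(n);W=cloud(P);hsv=cv2.cvtColor(P['im'],cv2.COLOR_BGR2HSV)
    near=(abs(W[...,0]-455)<50)&(abs(W[...,1]-65)<60)
    for lo,hi in [(99,108),(84,93)]:
        m=near&(W[...,2]>lo)&(W[...,2]<hi)
        p=W[m][:,:2].astype(np.float32);print(n,lo,len(p),'rect',cv2.minAreaRect(p),'circ',cv2.minEnclosingCircle(p),p.mean(0))
    # cork of matchbox insert, opener handle
    H,S,V=[hsv[...,i].astype(int) for i in range(3)]
    if n=='scene0':
        m=(W[...,2]<9)&(abs(W[...,0]-457)<38)&(abs(W[...,1]+73)<38)&(V>120)
        q=np.array([ray(P,u,v,5)[:2] for v,u in zip(*np.where(m))],np.float32);print('cork',len(q),cv2.minAreaRect(q))
    m=(abs(W[...,0]-370)<90)&(abs(W[...,1]-330)<40)&(W[...,2]>9)&(W[...,2]<25)
    q=W[m][:,:2].astype(np.float32);print('opener',len(q),cv2.minAreaRect(q))
```

```text
cam [223.34168234 614.70322967 373.09968758]
cam in tool [ -78.42222652 -125.90068464   -0.41194259] axes in tool
 [[-0.    -0.001  1.   ]
 [ 0.952 -0.306  0.   ]
 [ 0.306  0.952  0.001]]
scene0 99 72 rect ((455.6993408203125, 69.9543685913086), (39.92377471923828, 34.58684158325195), 37.470191955566406) circ ((455.7789611816406, 70.10266876220703), 20.156349182128906) [455.97586  70.75987]
scene0 84 135 rect ((454.206787109375, 68.81475067138672), (57.80426788330078, 36.335350036621094), 13.057122230529785) circ ((454.6161804199219, 68.76553344726562), 31.768522262573242) [442.78354   63.012413]
cork 439 ((359.0887145996094, -91.31549072265625), (250.888671875, 77.2848892211914), 7.958376884460449)
opener 192 ((350.2381286621094, 329.5920104980469), (89.2879638671875, 18.690027236938477), 8.163721084594727)
side0 99 38 rect ((456.0151672363281, 72.4723892211914), (41.84546661376953, 36.40800476074219), 72.91331481933594) circ ((455.6160583496094, 71.93266296386719), 21.722333908081055) [455.94998   70.859024]
side0 84 84 rect ((455.348388671875, 71.42440795898438), (56.37307357788086, 38.501461029052734), 12.653416633605957) circ ((455.97967529296875, 70.33485412597656), 32.931766510009766) [456.6013   78.48065]
opener 180 ((356.9140319824219, 332.6027526855469), (96.06172943115234, 20.95029640197754), 10.49250602722168)
```

```bash
cat >> h.py <<'E'
from scipy.spatial.transform import Rotation as Ro
def Rt(psi):
    p=np.deg2rad(psi);z=np.array([np.cos(p),np.sin(p),0]);y=np.array([0,0,-1.]);x=np.cross(y,z);return np.stack([x,y,z],1)
def plan(target,psi,w,step=38,turn=.115,nmin=1,maxrows=8):
    from cell import readout
    s=readout.get_state();p=np.array(s['position']);E=np.array(s['eef_rot']);T=np.array(target,float);G=Rt(psi)
    rv=Ro.from_matrix(E.T@G).as_rotvec();n=max(nmin,int(np.ceil(max(np.linalg.norm(T-p)/step,np.linalg.norm(rv)/turn))))
    print('t',round(s['time'],2),'pos',p.round(1),'psi',round(np.rad2deg(np.arctan2(E[1,2],E[0,2])),1),'tilt',np.rad2deg(np.arccos(-E[2,1])).round(2),'F',np.round(s['wrist_force'],1),'w',round(s['width']*85.4,1),'n',n)
    rows=[];d=(T-p)/n
    for i in range(min(n,maxrows)):
        Ei=E@Ro.from_rotvec(rv*i/n).as_matrix();sh=Ei.T@d/10
        rows.append([[round(float(a),2)+0. for a in sh],[round(float(a),3)+0. for a in rv/n],w])
    print(str(rows).replace(' ',''))
def snap(name,cam='wrist'):
    from cell import readout,cams
    P=cams.camera_params(cam);s=readout.get_state();im,d=cams.read_camera(cam)
    np.savez(name,im=im,d=d,pos=s['position'],E=s['eef_rot'],**{k:np.array(v) for k,v in P.items()});cv2.imwrite(f'pics/{name}.png',im)
    return load(name)
E
python3 - <<'E'
from h import *
P=load('wrist0');W=cloud(P)
T=np.array([293.34,579.45,247.17]);E=np.array([[.892131,-.0012,.45177],[-.45178,-.00156,.89213],[-.00038,-1,-.0019]])
L=(W-T)@E
m=(P['d']>0)&(P['d']<200)
for s in(-1,1):
    q=L[m&(L[...,2]*s>0)&(L[...,1]>-40)];print(q[:,1].max(), q[q[:,1]>q[:,1].max()-6].min(0),q[q[:,1]>q[:,1].max()-6].max(0))
plan((450,70,232),103,6.5)
E
```

```text
4.544612792346869 [-10.92586293  -1.4178298  -49.59479129] [ 11.33174999   4.54461279 -42.6624623 ]
4.225458461685943 [-11.32171498  -1.76547541  41.77303017] [10.94958032  4.22545846 49.16477761]
t 0.15 pos [293.4 579.5 247.4] psi 63.1 tilt 0.09 F [ 0.1  0.2 -0.9] w 85.3 n 15
[[[2.47,0.11,-2.56],[0.0,-0.046,0.0],6.5],[[2.34,0.11,-2.67],[0.0,-0.046,0.0],6.5],[[2.22,0.11,-2.78],[0.0,-0.046,0.0],6.5],[[2.09,0.11,-2.88],[0.0,-0.046,0.0],6.5],[[1.95,0.11,-2.97],[0.0,-0.046,0.0],6.5],[[1.81,0.11,-3.06],[0.0,-0.046,0.0],6.5],[[1.67,0.1,-3.14],[0.0,-0.046,0.0],6.5],[[1.52,0.1,-3.21],[0.0,-0.046,0.0],6.5]]
```

Emit:
servo_tool:
  series:
    - [[2.47,0.11,-2.56],[0,-0.046,0],6.5]
    - [[2.34,0.11,-2.67],[0,-0.046,0],6.5]
    - [[2.22,0.11,-2.78],[0,-0.046,0],6.5]
    - [[2.09,0.11,-2.88],[0,-0.046,0],6.5]
    - [[1.95,0.11,-2.97],[0,-0.046,0],6.5]
    - [[1.81,0.11,-3.06],[0,-0.046,0],6.5]
    - [[1.67,0.1,-3.14],[0,-0.046,0],6.5]
    - [[1.52,0.1,-3.21],[0,-0.046,0],6.5]

```text
time: 0.82
position: [377.9, 302.0, 234.8]
eef_rot: [[0.997, -0.004, 0.071], [-0.071, -0.002, 0.997], [-0.004, -1.0, -0.003]]
wrist_force: [0.4, -0.4, 0.4]
width: 0.763
```

```bash
python3 -c "
from h import *
plan((450,70,232),103,6.5)"
```

```text
t 0.82 pos [377.9 302.  234.8] psi 85.9 tilt 0.28 F [ 0.4 -0.4  0.4] w 65.2 n 7
[[[1.26,0.04,-3.23],[0.0,-0.043,-0.001],6.5],[[1.13,0.04,-3.28],[0.0,-0.043,-0.001],6.5],[[0.99,0.04,-3.33],[0.0,-0.043,-0.001],6.5],[[0.84,0.04,-3.37],[0.0,-0.043,-0.001],6.5],[[0.7,0.04,-3.4],[0.0,-0.043,-0.001],6.5],[[0.55,0.04,-3.43],[0.0,-0.043,-0.001],6.5],[[0.41,0.04,-3.45],[0.0,-0.043,-0.001],6.5]]
```

Tracking is good.

Emit:
servo_tool:
  series:
    - [[1.26,0.04,-3.23],[0,-0.043,0],6.5]
    - [[1.13,0.04,-3.28],[0,-0.043,0],6.5]
    - [[0.99,0.04,-3.33],[0,-0.043,0],6.5]
    - [[0.84,0.04,-3.37],[0,-0.043,0],6.5]
    - [[0.7,0.04,-3.4],[0,-0.043,0],6.5]
    - [[0.55,0.04,-3.43],[0,-0.043,0],6.5]
    - [[0.41,0.04,-3.45],[0,-0.043,0],6.5]
    - [[0,0,0],[0,0,0],6.5]

```text
time: 1.48
position: [452.8, 54.0, 231.2]
eef_rot: [[0.971, -0.003, -0.24], [0.24, -0.004, 0.971], [-0.004, -1.0, -0.003]]
wrist_force: [-0.3, 0.3, 1.1]
width: 0.76
```

```bash
cat >> h.py <<'E'
def layer(P,lo,hi,c,r=60):
    W=cloud(P);m=(abs(W[...,0]-c[0])<r)&(abs(W[...,1]-c[1])<r)&(W[...,2]>lo)&(W[...,2]<hi)
    # exclude gripper
    L=(W-P['pos'])@P['E'];m&=~((L[...,1]<25)&(abs(L[...,2])>15)) ; return W[m]
E
python3 - <<'E'
from h import *
P=snap('w1')
from cell import readout
W=cloud(P)
for lo,hi in [(97,110),(82,94)]:
    q=layer(P,lo,hi,(455,70));f=q[:,:2].astype(np.float32)
    print(lo,len(q),q.min(0).round(1),q.max(0).round(1),'zmed',np.median(q[:,2]),cv2.minAreaRect(f),cv2.minEnclosingCircle(f))
plan((455,70,130),103,6.5)
E
```

```text
97 1805 [436.7  50.5  97. ] [474.7  88.4 106.8] zmed 98.48471904555531 ((455.6618347167969, 69.48069763183594), (37.821983337402344, 37.60115432739258), 39.34163284301758) ((455.70953369140625, 69.42704010009766), 19.119356155395508)
82 1394 [423.8  45.3  82.4] [486.5  92.2  94. ] zmed 89.03263644690007 ((455.0726318359375, 69.09709167480469), (56.44565963745117, 36.485984802246094), 13.657811164855957) ((455.12652587890625, 68.78643798828125), 33.172584533691406)
t 1.53 pos [452.1  55.9 231. ] psi 103.8 tilt 0.29 F [-0.8  0.7  0.4] w 64.8 n 3
[[[0.22,3.36,0.44],[0.001,0.005,-0.002],6.5],[[0.22,3.36,0.44],[0.001,0.005,-0.002],6.5],[[0.21,3.36,0.44],[0.001,0.005,-0.002],6.5]]
```

View pics/w1.png

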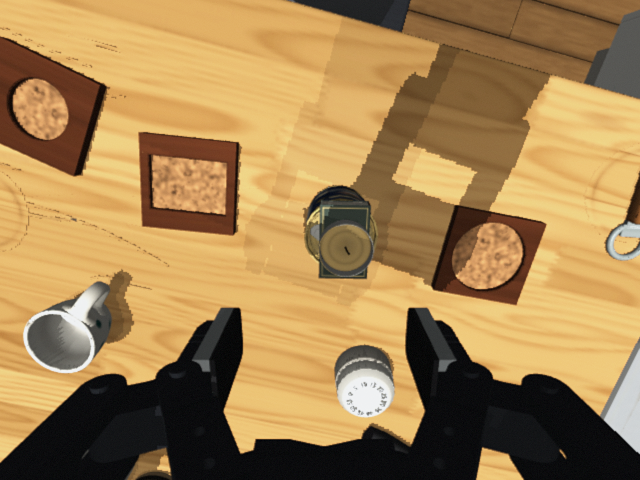

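The wrist view shows the tea light at (347,247) on the matchbox, with the tin at (340,222) underneath. The inserts are at (190,185) oblong, (488,255) large round and (40,108) small round. I'll measure the inserts from here and then descend.

```bash
cat >> h.py <<'E'
def inserts(P):
    hsv=cv2.cvtColor(P['im'],cv2.COLOR_BGR2HSV).astype(int);H,S,V=[hsv[...,i] for i in range(3)]
    W=cloud(P)
    m=(((H<12)|(H>170))&(S>110)&(V<125)&(W[...,2]>-8)&(W[...,2]<25)).astype(np.uint8)
    cs,hier=cv2.findContours(m,cv2.RETR_CCOMP,cv2.CHAIN_APPROX_NONE)
    for i,c in enumerate(cs):
        if cv2.contourArea(c)<1200: continue
        q=np.array([ray(P,a,b,11)[:2] for a,b in c[:,0]],np.float32)
        print('hole' if hier[0,i,3]>=0 else 'outer',c[:,0].mean(0).round(),cv2.minAreaRect(q))
E
python3 - <<'E'
from h import *
inserts(load('w1'))
q=layer(load('w1'),60,76,(455,70)); print(len(q))
if len(q)>5:
  f=q[:,:2].astype(np.float32);print(cv2.minEnclosingCircle(f),q[:,:2].min(0),q[:,:2].max(0))
plan((455.7,69.4,150),103.6,6.5)
E
```

```text
outer [485. 254.] ((458.655517578125, 213.13507080078125), (83.95326232910156, 86.57862091064453), 3.0291779041290283)
hole [488. 256.] ((458.5976867675781, 213.724853515625), (68.70472717285156, 69.58271026611328), 58.646114349365234)
outer [188. 182.] ((459.306396484375, -69.73573303222656), (83.36358642578125, 84.96582794189453), 7.9336934089660645)
hole [188. 184.] ((459.24920654296875, -70.14796447753906), (50.1582145690918, 69.38398742675781), 7.453662395477295)
outer [ 47. 107.] ((425.90948486328125, -199.16806030273438), (86.66465759277344, 84.03136444091797), 78.03467559814453)
hole [ 38. 109.] ((425.733154296875, -200.64443969726562), (49.489784240722656, 49.20519256591797), 51.03361511230469)
961
((452.2872314453125, 66.11937713623047), 30.94837760925293) [424.2572588   38.91632879] [481.13868328  95.30782076]
t 1.53 pos [452.1  55.9 231. ] psi 103.8 tilt 0.29 F [-0.8  0.7  0.4] w 64.8 n 3
[[[0.24,2.7,0.41],[0.001,0.001,-0.002],6.5],[[0.23,2.7,0.41],[0.001,0.001,-0.002],6.5],[[0.23,2.7,0.41],[0.001,0.001,-0.002],6.5]]
```

Emit:
servo_tool:
  series:
    - [[0.24,2.7,0.41],[0,0,0],5.2]
    - [[0.23,2.7,0.41],[0,0,0],5.2]
    - [[0.23,2.7,0.41],[0,0,0],5.2]
    - [[0,0,0],[0,0,0],5.2]

```text
time: 1.87
position: [456.7, 70.7, 149.4]
eef_rot: [[0.972, 0.001, -0.236], [0.236, -0.002, 0.972], [0.001, -1.0, -0.002]]
wrist_force: [-0.8, -0.0, -0.6]
width: 0.61
```

```bash
cat >> h.py <<'E'
def tips(P):
    W=cloud(P);L=(W-P['pos'])@P['E'];m=(P['d']>0)&(P['d']<200)&(abs(L[...,0])<14)
    for s in(-1,1):
        q=L[m&(L[...,2]*s>20)&(L[...,2]*s<60)&(L[...,1]>-60)&(L[...,1]<22)];
        if len(q): t=np.percentile(q[:,1],99);print('tip y',t.round(1),'z',np.percentile(abs(q[q[:,1]>t-5][:,2]),[1,99]).round(1))
E
python3 - <<'E'
from h import *
P=snap('w2');tips(P)
for lo,hi in [(97,110),(82,94)]:
    q=layer(P,lo,hi,(455,70));f=q[:,:2].astype(np.float32)
    if len(q)>9:print(lo,len(q),q.min(0).round(1),q.max(0).round(1),cv2.minAreaRect(f))
plan((455.7,69.4,111),103.6,5.2)
E
```

```text
tip y 8.0 z [26.2 38.9]
tip y 7.8 z [25.4 37.6]
97 3596 [436.5  50.4  97. ] [475.   88.2 106.9] ((455.662353515625, 69.37997436523438), (38.22248077392578, 37.696895599365234), 7.061738014221191)
82 2483 [423.9  44.9  82. ] [486.   91.9  94. ] ((455.0101013183594, 68.939208984375), (56.37839889526367, 36.87287521362305), 12.852145195007324)
t 1.92 pos [458.2  70.5 152. ] psi 103.7 tilt 0.32 F [-0.5  0.8  0.8] w 52.1 n 2
[[[-0.14,2.05,-0.02],[0.002,0.001,0.002],5.2],[[-0.14,2.05,-0.02],[0.002,0.001,0.002],5.2]]
```

View pics/w2.png

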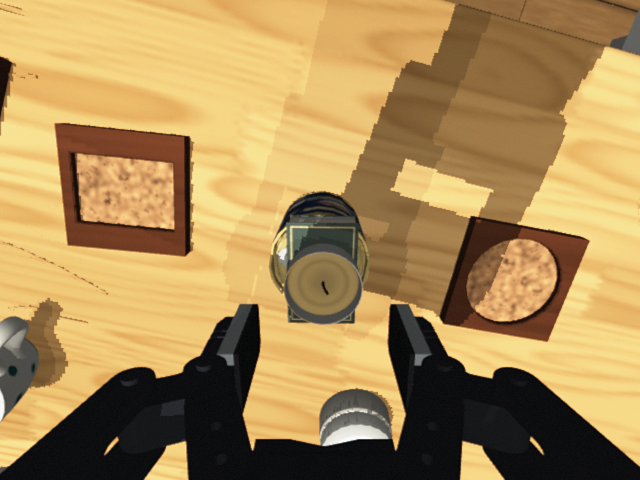

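The wrist view shows the tea light at (323,283), centred between the jaws. I'll descend so the tips reach about z = 96.

Emit:
servo_tool:
  series:
    - [[-0.14,2.2,-0.02],[0,0,0],5.2]
    - [[-0.14,2.2,-0.02],[0,0,0],5.2]
    - [[0,0,0],[0,0,0],5.2]

```text
time: 2.17
position: [458.8, 70.9, 112.2]
eef_rot: [[0.971, 0.013, -0.24], [0.24, -0.003, 0.971], [0.012, -1.0, -0.006]]
wrist_force: [-0.4, 0.3, 0.4]
width: 0.616
```

Run:
```python
from h import *
P=snap('w3');tips(P)
plan((455.7,69.4,107),103.6,3.0)
```

```text
tip y 7.9 z [26.2 38.6]
tip y 7.9 z [25.4 37.7]
t 2.22 pos [460.2  70.9 114.2] psi 103.9 tilt 0.94 F [ 0.5 -0.4  0.7] w 52.2 n 1
[[[-0.48,0.72,-0.03],[0.007,0.005,0.015],3.0]]
```

Emit:
servo_tool:
  series:
    - [[-0.4,0.7,0],[0.005,0,0.012],5.2]
    - [[0,0,0],[0,0,0],5.2]

```text
time: 2.38
position: [458.4, 70.2, 110.7]
eef_rot: [[0.97, 0.008, -0.241], [0.241, -0.002, 0.971], [0.007, -1.0, -0.004]]
wrist_force: [-0.7, 0.4, -0.3]
width: 0.609
```

Run:
```python
from h import *
plan((455.7,69.4,107),103.6,3.0)
```

```text
t 2.38 pos [458.4  70.2 110.7] psi 103.9 tilt 0.46 F [-0.7  0.4 -0.3] w 52.0 n 1
[[[-0.28,0.37,-0.01],[0.004,0.006,0.007],3.0]]
```

Emit:
servo_tool:
  series:
    - [[-0.3,0.5,0],[0.003,0.004,0.006],5.2]
    - [[0,0,0],[0,0,0],4.5]
    - [[0,0,0],[0,0,0],3.0]
    - [[0,0,0],[0,0,0],3.0]
    - [[0,0,0],[0,0,0],3.0]
    - [[0,0,0],[0,0,0],3.0]

```text
time: 2.88
position: [459.2, 69.1, 110.9]
eef_rot: [[0.972, 0.01, -0.237], [0.237, -0.001, 0.972], [0.01, -1.0, -0.003]]
wrist_force: [0.6, -0.6, 0.2]
width: 0.402
```

Run:
```python
from h import *
P=snap('w4');tips(P)
plan((455.7,69.4,180),103.6,3.0)
```

```text
tip y 5.7 z [20.1 30.9]
tip y 5.3 z [20.  30.2]
t 2.93 pos [459.1  69.1 110.9] psi 103.7 tilt 0.59 F [ 0.1 -0.2 -0.2] w 34.5 n 2
[[[-0.13,-3.46,0.04],[0.002,0.001,0.005],3.0],[[-0.14,-3.46,0.05],[0.002,0.001,0.005],3.0]]
```

View pics/w4.png

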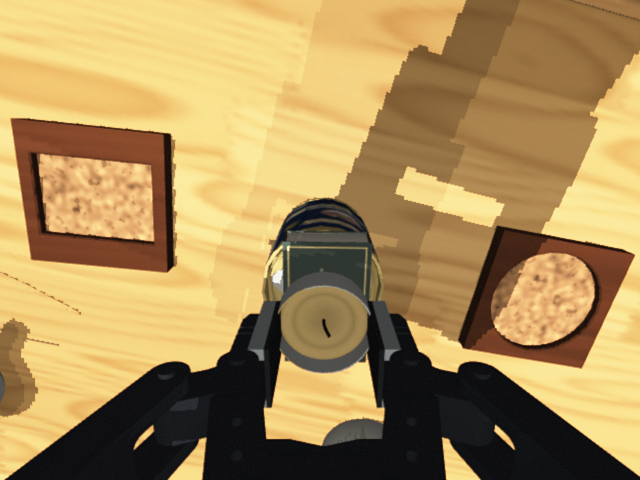

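The wrist view shows the pads on the tea light at (325,320), but only about 4 mm deep and 3 mm off centre. I'll regrip lower.

Emit:
servo_tool:
  series:
    - [[0,0,0],[0,0,0],5.2]
    - [[0,0,0],[0,0,0],5.2]
    - [[0,0,0],[0,0,0],5.2]
    - [[-0.4,0.4,0],[0.002,0,0.006],5.2]
    - [[-0.35,0.4,0],[0.002,0,0.006],5.2]
    - [[-0.2,0.3,0],[0,0,0.003],5.2]

```text
time: 3.43
position: [449.4, 66.7, 99.2]
eef_rot: [[0.972, -0.006, -0.237], [0.237, -0.0, 0.972], [-0.006, -1.0, 0.001]]
wrist_force: [1.0, 0.7, -0.1]
width: 0.612
```

Run:
```python
from h import *
P=snap('w5')
for lo,hi in [(97,110)]:
    q=layer(P,lo,hi,(455,70));f=q[:,:2].astype(np.float32)
    if len(q)>9:print(lo,len(q),q.min(0).round(1),q.max(0).round(1),cv2.minAreaRect(f))
plan((455.7,69.4,106),103.6,3.0)
```

```text
97 5275 [437.5  51.1  97. ] [476.9  85.5 106.6] ((456.97564697265625, 68.5509033203125), (39.06916427612305, 29.977872848510742), 13.532252311706543)
t 3.48 pos [448.6  66.7  98.4] psi 103.7 tilt 0.45 F [-0.7  0.3 -0.2] w 51.8 n 1
[[[0.75,-0.77,0.09],[-0.001,0.002,-0.008],3.0]]
```

Emit:
servo_tool:
  series:
    - [[0.5,-0.5,0.1],[0,0,0],5.2]
    - [[0.4,-0.4,0.1],[0,0,-0.004],5.2]

```text
time: 3.65
position: [455.6, 70.9, 106.1]
eef_rot: [[0.972, -0.008, -0.236], [0.236, 0.001, 0.972], [-0.007, -1.0, 0.003]]
wrist_force: [-0.1, 0.7, 0.0]
width: 0.607
```

Run:
```python
from h import *
plan((455.7,69.4,106),103.6,3.0)
```

```text
t 3.65 pos [455.6  70.9 106.1] psi 103.6 tilt 0.45 F [-0.1  0.7  0. ] w 51.8 n 1
[[[-0.02,0.01,-0.15],[-0.003,0.001,-0.007],3.0]]
```

Emit:
servo_tool:
  series:
    - [[0,0.1,0],[0,0,-0.004],4.4]
    - [[0,0,0],[0,0,0],3.0]
    - [[0,0,0],[0,0,0],3.0]
    - [[0,0,0],[0,0,0],3.0]
    - [[0,0,0],[0,0,0],3.0]

```text
time: 4.07
position: [458.2, 71.3, 107.5]
eef_rot: [[0.972, 0.001, -0.237], [0.237, 0.002, 0.972], [0.002, -1.0, 0.001]]
wrist_force: [-0.4, 0.4, 0.1]
width: 0.407
```

Run:
```python
from h import *
P=snap('w6');tips(P)
plan((455.7,69.4,190),103.6,3.0)
```

```text
tip y 5.6 z [20.1 31.2]
tip y 5.2 z [20.1 30.3]
t 4.12 pos [458.2  71.3 107.5] psi 103.7 tilt 0.13 F [-0.6 -0.8  0.4] w 34.3 n 3
[[[-0.09,-2.75,-0.04],[0.0,0.001,0.001],3.0],[[-0.09,-2.75,-0.04],[0.0,0.001,0.001],3.0],[[-0.09,-2.75,-0.04],[0.0,0.001,0.001],3.0]]
```

Emit:
servo_tool:
  series:
    - [[0,-0.7,0],[0,0,0],3.0]
    - [[0,-1.5,0],[0,0,0],3.0]
    - [[0,-2.5,0],[0,0,0],3.0]
    - [[0,-2.5,0],[0,0,0],3.0]
    - [[0,0,0],[0,0,0],3.0]

```text
time: 4.53
position: [456.0, 71.2, 181.3]
eef_rot: [[0.972, -0.005, -0.236], [0.236, 0.002, 0.972], [-0.005, -1.0, 0.004]]
wrist_force: [1.2, -0.1, 0.5]
width: 0.406
```

Run:
```python
from h import *
P=snap('w7');tips(P)
q=layer(P,82,94,(455,70));f=q[:,:2].astype(np.float32);print(cv2.minAreaRect(f))
plan((424,-202,180),103.6,3.0)
```

```text
tip y 5.7 z [20.1 31.1]
tip y 5.3 z [20.1 30.3]
((452.1082763671875, 67.90548706054688), (50.26644515991211, 36.10451889038086), 13.046775817871094)
t 4.58 pos [454.9  71.3 179.3] psi 103.7 tilt 0.48 F [-0.1 -0.2 -0.8] w 34.8 n 8
[[[-1.18,-0.01,-3.23],[-0.001,0.0,-0.001],3.0],[[-1.18,-0.01,-3.23],[-0.001,0.0,-0.001],3.0],[[-1.18,-0.01,-3.23],[-0.001,0.0,-0.001],3.0],[[-1.18,-0.01,-3.23],[-0.001,0.0,-0.001],3.0],[[-1.18,-0.01,-3.23],[-0.001,0.0,-0.001],3.0],[[-1.18,-0.01,-3.23],[-0.001,0.0,-0.001],3.0],[[-1.18,-0.01,-3.23],[-0.001,0.0,-0.001],3.0],[[-1.18,-0.01,-3.23],[-0.001,0.0,-0.001],3.0]]
```

View pics/w7.png

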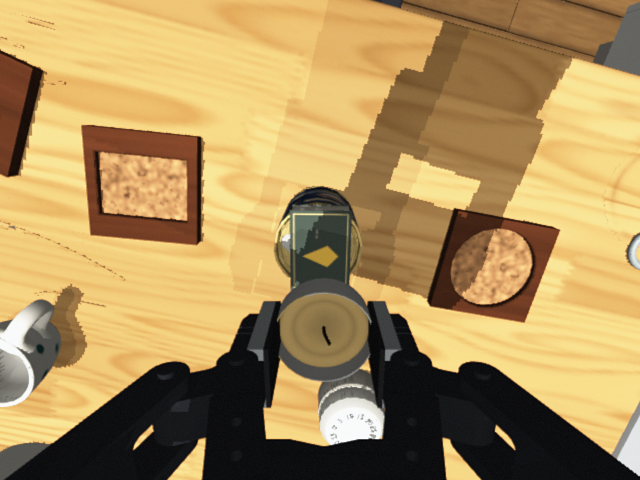

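The tea light is held at (323,327), and the matchbox and tin are still in place at (320,245). I'll carry it to its insert.

Emit:
servo_tool:
  series:
    - [[-1.2,0,-3.2],[0,0,0],3.0]
    - [[-1.2,0,-3.2],[0,0,0],3.0]
    - [[-1.2,0,-3.2],[0,0,0],3.0]
    - [[-1.2,0,-3.2],[0,0,0],3.0]
    - [[-1.2,0,-3.2],[0,0,0],3.0]
    - [[-1.2,0,-3.2],[0,0,0],3.0]
    - [[-1.2,0,-3.0],[0,0,0],3.0]
    - [[0,0,0],[0,0,0],3.0]

```text
time: 5.25
position: [421.7, -170.8, 173.7]
eef_rot: [[0.97, -0.014, -0.244], [0.245, 0.006, 0.97], [-0.012, -1.0, 0.009]]
wrist_force: [-0.4, 0.6, 0.5]
width: 0.406
```

```bash
cat >> h.py <<'E'
def held(P,ylo,yhi,xr=45,zr=22):
    W=cloud(P);L=(W-P['pos'])@P['E'];m=(P['d']>0)&(abs(L[...,2])<zr)&(abs(L[...,0])<xr)&(L[...,1]>ylo)&(L[...,1]<yhi)
    q=L[m];print('held',len(q),q.min(0).round(1),q.max(0).round(1),cv2.minAreaRect(q[:,[0,2]].astype(np.float32)))
E
python3 - <<'E'
from h import *
P=snap('w8');held(P,-4,12);inserts(P)
plan((424,-202,100),103.6,3.0)
E
```

```text
held 8486 [-20.   -3.9 -22. ] [18.9 12.  22. ] ((-1.0232267379760742, -2.242563247680664), (42.999691009521484, 38.67171859741211), 77.00023651123047)
outer [436. 292.] ((458.24432373046875, -72.36393737792969), (85.33704376220703, 85.0721435546875), 7.571058750152588)
outer [277. 221.] ((425.3562927246094, -202.64767456054688), (82.81580352783203, 84.08305358886719), 77.97167205810547)
outer [125. 109.] ((374.8539733886719, -329.96026611328125), (65.90906524658203, 148.1607666015625), 87.20352172851562)
hole [128. 105.] ((375.5220031738281, -327.7442626953125), (50.09783172607422, 140.1624298095703), 83.50369262695312)
t 5.3 pos [ 421.6 -168.8  173.2] psi 104.2 tilt 0.94 F [-0.1  0.6 -0.5] w 34.6 n 3
[[[-0.16,2.43,-1.12],[-0.004,0.003,-0.004],3.0],[[-0.17,2.43,-1.11],[-0.004,0.003,-0.004],3.0],[[-0.18,2.44,-1.1],[-0.004,0.003,-0.004],3.0]]
```

View pics/w8.png

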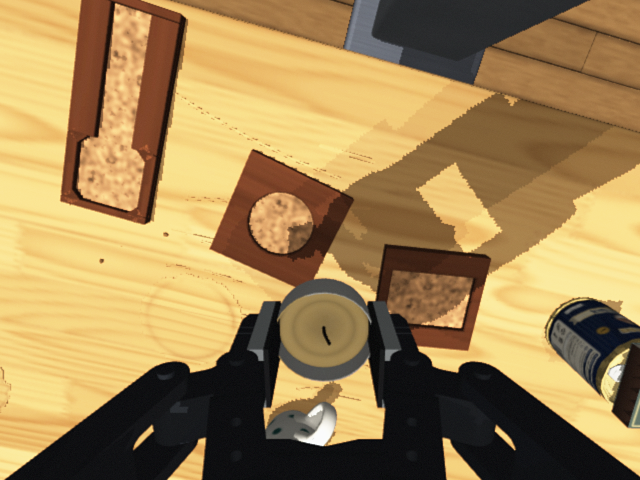

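The wrist view shows the tea light in hand at (323,327) and the small round pocket at (281,222). I'll descend over the pocket.

Emit:
servo_tool:
  series:
    - [[-0.1,2.2,-1.1],[-0.004,0.003,-0.004],3.0]
    - [[-0.1,2.2,-1.1],[-0.004,0.002,-0.004],3.0]
    - [[-0.1,2.2,-1.1],[-0.003,0,-0.003],3.0]
    - [[0,1.5,0],[0,0,0],3.0]
    - [[0,0,0],[0,0,0],3.0]

```text
time: 5.72
position: [425.6, -198.9, 87.2]
eef_rot: [[0.971, -0.001, -0.241], [0.241, 0.003, 0.971], [-0.001, -1.0, 0.003]]
wrist_force: [-0.5, 1.3, -0.2]
width: 0.41
```

Run:
```python
from h import *
P=snap('w9');inserts(P)
plan((424.7,-203,60),103.6,3.0)
plan((424.7,-203,25),103.6,3.0)
```

```text
outer [506. 320.] ((441.308837890625, -76.1002197265625), (53.78141784667969, 86.89983367919922), 7.727514743804932)
outer [312. 234.] ((425.47552490234375, -202.81198120117188), (83.32579040527344, 84.95846557617188), 78.06240844726562)
outer [153. 133.] ((382.63983154296875, -299.9756164550781), (5.782391548156738, 135.000732421875), 87.24056243896484)
outer [ 68. 160.] ((386.1532287597656, -333.7741394042969), (59.69779968261719, 118.84709930419922), 87.33733367919922)
t 5.77 pos [ 426.1 -199.2   88.4] psi 104.0 tilt 0.1 F [-0.6  0.2  0.4] w 34.5 n 1
[[[-0.23,2.83,-0.35],[-0.002,0.006,0.0],3.0]]
t 5.77 pos [ 426.1 -199.2   88.4] psi 104.0 tilt 0.1 F [-0.6  0.2  0.4] w 34.5 n 2
[[[-0.11,3.17,-0.18],[-0.001,0.003,0.0],3.0],[[-0.11,3.17,-0.17],[-0.001,0.003,0.0],3.0]]
```

View pics/w9.png

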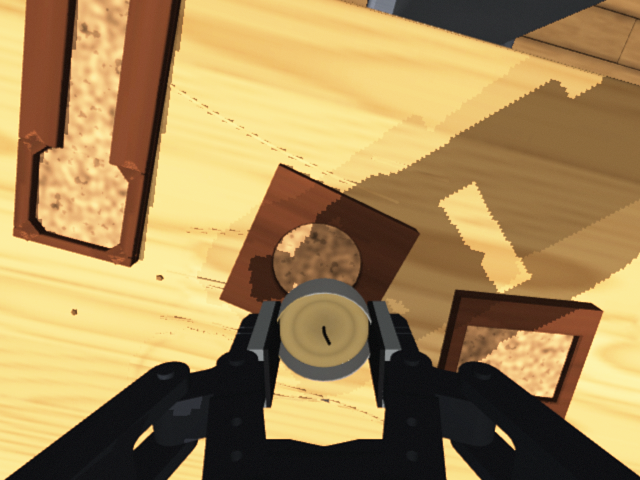

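Target is (425.3, -203). Next I'll lower to about z = 40, then creep.

Emit:
servo_tool:
  series:
    - [[-0.1,1.6,-0.2],[0,0.003,0],3.0]
    - [[-0.1,1.6,-0.2],[0,0.003,0],3.0]
    - [[0,1.2,0],[0,0,0],3.0]
    - [[0,0.5,0],[0,0,0],3.0]

```text
time: 6.1
position: [428.3, -202.2, 42.1]
eef_rot: [[0.971, 0.005, -0.24], [0.24, -0.002, 0.971], [0.005, -1.0, -0.003]]
wrist_force: [0.6, -0.1, -0.6]
width: 0.403
```

Run:
```python
from h import *
plan((425.3,-203,25.5),103.6,3.0)
```

```text
t 6.1 pos [ 428.3 -202.2   42.1] psi 103.9 tilt 0.34 F [ 0.6 -0.1 -0.6] w 34.4 n 1
[[[-0.32,1.66,0.0],[0.003,0.005,0.005],3.0]]
```

Emit:
servo_tool:
  series:
    - [[-0.3,0.6,0],[0.002,0.003,0.003],3.0]
    - [[-0.2,0.5,0],[0,0,0],3.0]
    - [[0,0.3,0],[0,0,0],3.0]

```text
time: 6.35
position: [424.6, -202.8, 29.1]
eef_rot: [[0.971, 0.004, -0.239], [0.239, -0.002, 0.971], [0.003, -1.0, -0.003]]
wrist_force: [0.0, 0.2, -0.2]
width: 0.408
```

Run:
```python
from h import *
plan((425.3,-203,25.5),103.6,3.0)
```

```text
t 6.35 pos [ 424.6 -202.8   29.1] psi 103.8 tilt 0.26 F [ 0.   0.2 -0.2] w 34.9 n 1
[[[0.07,0.36,-0.04],[0.003,0.004,0.003],3.0]]
```

Emit:
servo_tool:
  series:
    - [[0.05,0.3,0],[0,0,0],3.0]
    - [[0,0.2,0],[0,0,0],3.0]
    - [[0,0.1,0],[0,0,0],3.0]

```text
time: 6.6
position: [425.8, -203.2, 25.4]
eef_rot: [[0.971, 0.003, -0.24], [0.24, -0.003, 0.971], [0.002, -1.0, -0.003]]
wrist_force: [-6.2, 4.7, 12.5]
width: 0.407
```

Run:
```python
from h import *
plan((425.3,-203,25.),103.6,3.0)
```

```text
t 6.6 pos [ 425.8 -203.2   25.4] psi 103.9 tilt 0.23 F [-6.2  4.7 12.5] w 34.8 n 1
[[[-0.04,0.04,0.03],[0.003,0.005,0.002],3.0]]
```

Contact registers 12 N at the expected floor height, so I'll release.

Emit:
servo_tool:
  series:
    - [[0,0,0],[0,0,0],4.6]
    - [[0,0,0],[0,0,0],4.8]
    - [[0,0,0],[0,0,0],4.8]
    - [[0,-0.8,0],[0,0,0],5.0]
    - [[0,-2,0],[0,0,0],5.0]
    - [[0,-3.5,0],[0,0,0],5.0]
    - [[0,-3.5,0],[0,0,0],5.0]
    - [[0,-2,0],[0,0,0],5.0]

```text
time: 7.27
position: [422.8, -200.8, 145.1]
eef_rot: [[0.971, -0.004, -0.24], [0.24, 0.003, 0.971], [-0.003, -1.0, 0.004]]
wrist_force: [0.1, -0.9, 0.5]
width: 0.586
```

Run:
```python
from h import *
P=snap('w10')
q=layer(P,14,26,(425,-203));f=q[:,:2].astype(np.float32)
print(len(q),q.min(0).round(1),q.max(0).round(1),cv2.minAreaRect(f),np.median(q[:,2]))
q=layer(P,8,13.5,(425,-203));print('rim z',np.median(q[:,2]))
inserts(P)
plan((452,50,190),103.6,5.5)
```

```text
967 [ 406.2 -222.    14. ] [ 444.2 -184.3   22.4] ((425.05682373046875, -203.2110595703125), (37.67789077758789, 37.67534637451172), 74.53878784179688) 14.960156079224651
rim z 11.30625266789994
outer [502. 338.] ((466.6313171386719, -61.488773345947266), (67.96707153320312, 65.88724517822266), 8.231170654296875)
outer [472. 285.] ((441.6471862792969, -75.79434967041016), (52.86054611206055, 85.13481140136719), 7.977843284606934)
outer [318. 226.] ((425.2099914550781, -202.89015197753906), (83.29878234863281, 84.17991638183594), 78.01411437988281)
hole [320. 240.] ((425.24114990234375, -203.25009155273438), (50.21611022949219, 50.0750732421875), 68.38824462890625)
outer [151. 117.] ((374.9051513671875, -330.3791809082031), (65.34525299072266, 148.3321075439453), 87.25044250488281)
t 7.32 pos [ 424.8 -202.2  148.6] psi 103.9 tilt 0.09 F [ 2.8 -0.4  1.9] w 49.9 n 7
[[[1.24,-0.6,3.4],[0.0,0.001,0.0],5.5],[[1.24,-0.59,3.4],[0.0,0.001,0.0],5.5],[[1.24,-0.59,3.41],[0.0,0.001,0.0],5.5],[[1.24,-0.59,3.41],[0.0,0.001,0.0],5.5],[[1.23,-0.59,3.41],[0.0,0.001,0.0],5.5],[[1.23,-0.59,3.41],[0.0,0.001,0.0],5.5],[[1.23,-0.59,3.41],[0.0,0.001,0.0],5.5]]
```

View pics/w10.png

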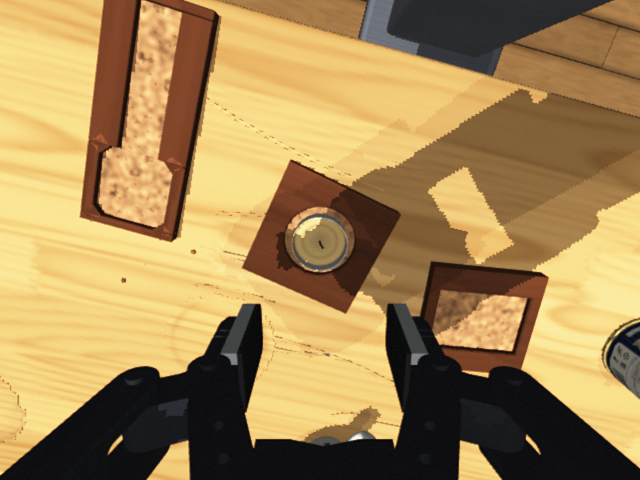

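The picture shows the tea light centred in its pocket at (320,240), with centre (425.1,-203.2) against pocket centre (425.2,-203.2). Now back to the matchbox.

Emit:
servo_tool:
  series:
    - [[1.2,-0.7,3.4],[0,0,0],5.2]
    - [[1.2,-0.7,3.4],[0,0,0],5.2]
    - [[1.2,-0.6,3.4],[0,0,0],5.2]
    - [[1.2,-0.6,3.4],[0,0,0],5.2]
    - [[1.2,-0.6,3.4],[0,0,0],5.2]
    - [[1.2,0,3.4],[0,0,0],5.2]
    - [[1,0,3.0],[0,0,0],5.2]
    - [[0.3,0,1],[0,0,0],5.2]

```text
time: 7.98
position: [452.4, 61.9, 190.1]
eef_rot: [[0.973, 0.017, -0.229], [0.229, -0.006, 0.973], [0.015, -1.0, -0.01]]
wrist_force: [0.0, -0.7, -0.8]
width: 0.61
```

Run:
```python
from h import *
P=snap('w11')
q=layer(P,82,94,(455,70));f=q[:,:2].astype(np.float32)
print(len(q),q.min(0).round(1),q.max(0).round(1),cv2.minAreaRect(f),np.median(q[:,2]))
q=layer(P,60,76,(455,70));f=q[:,:2].astype(np.float32)
print('tin',len(q),q.min(0).round(1),q.max(0).round(1))
plan((455,69,115),103.4,5.2)
```

```text
4976 [423.9  44.9  82. ] [486.6  91.9  91.3] ((455.0037536621094, 68.66665649414062), (56.386226654052734, 36.06853485107422), 13.292725563049316) 89.04868963034207
tin 1374 [424.   38.6  60. ] [480.7  95.2  76. ]
t 8.03 pos [452.4  62.2 190.1] psi 103.3 tilt 1.0 F [-0.1  0.4  0. ] w 51.9 n 2
[[[0.15,3.75,0.33],[0.005,-0.001,0.007],5.2],[[0.18,3.75,0.32],[0.005,-0.001,0.007],5.2]]
```

View pics/w11.png

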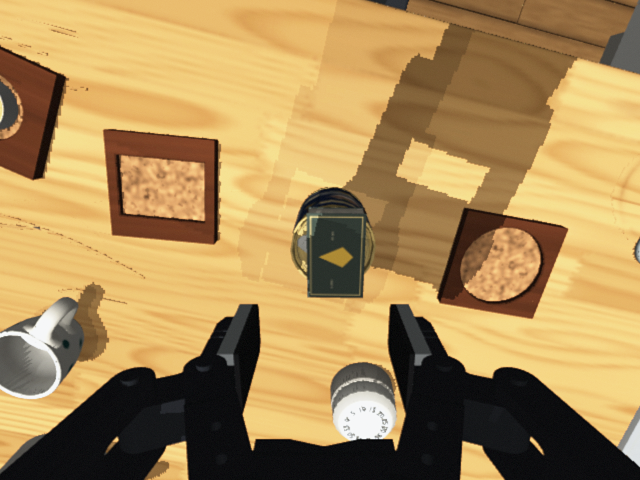

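The matchbox is at pixel (335,253), centre (455.0,68.7) at 13.3°. Descending.

Emit:
servo_tool:
  series:
    - [[0.15,2.2,0.2],[0.004,0,0.006],5.2]
    - [[0.15,2.2,0.2],[0.004,0,0.006],5.2]
    - [[0.1,2.0,0.2],[0.002,0,0.003],5.2]
    - [[0,1.3,0.1],[0,0,0],5.2]
    - [[0,0.7,0],[0,0,0],5.2]

```text
time: 8.45
position: [457.8, 70.5, 107.4]
eef_rot: [[0.972, 0.008, -0.234], [0.234, -0.0, 0.972], [0.008, -1.0, -0.002]]
wrist_force: [-0.5, -0.7, 1.2]
width: 0.607
```

Run:
```python
from h import *
plan((455,68.7,92),103.3,5.2)
```

```text
t 8.45 pos [457.8  70.5 107.4] psi 103.6 tilt 0.45 F [-0.5 -0.7  1.2] w 51.9 n 1
[[[-0.33,1.54,-0.11],[0.002,0.004,0.008],5.2]]
```

Emit:
servo_tool:
  series:
    - [[-0.3,0.6,-0.1],[0.001,0.002,0.005],5.2]
    - [[-0.2,0.5,-0.1],[0,0.002,0],5.2]
    - [[0,0.3,0],[0,0,0],5.2]

```text
time: 8.7
position: [452.5, 66.1, 92.0]
eef_rot: [[0.973, 0.001, -0.229], [0.229, -0.001, 0.973], [0.0, -1.0, -0.001]]
wrist_force: [-0.1, 0.4, -0.2]
width: 0.606
```

Run:
```python
from h import *
plan((455,68.7,92),103.3,5.2)
```

```text
t 8.7 pos [452.5  66.1  92. ] psi 103.2 tilt 0.04 F [-0.1  0.4 -0.2] w 51.7 n 1
[[[0.3,0.0,0.2],[0.001,-0.001,0.0],5.2]]
```

Emit:
servo_tool:
  series:
    - [[0.2,-0.1,0.2],[0,0,0],5.2]
    - [[0.1,0,0.1],[0,0,0],5.0]
    - [[0,0,0],[0,0,0],3.0]
    - [[0,0,0],[0,0,0],2.8]
    - [[0,0,0],[0,0,0],2.8]
    - [[0,0,0],[0,0,0],2.8]

```text
time: 9.2
position: [457.3, 69.3, 96.1]
eef_rot: [[0.974, 0.006, -0.228], [0.228, -0.001, 0.974], [0.006, -1.0, -0.002]]
wrist_force: [0.8, 0.6, -1.4]
width: 0.417
```

Run:
```python
from h import *
plan((455,68.7,170),103.3,2.8)
```

```text
t 9.2 pos [457.3  69.3  96.1] psi 103.2 tilt 0.37 F [ 0.8  0.6 -1.4] w 35.6 n 2
[[[-0.1,-3.7,-0.01],[0.001,-0.001,0.003],2.8],[[-0.11,-3.7,-0.01],[0.001,-0.001,0.003],2.8]]
```

The grip came out 4 mm high because the arm drifts up during hold rows. I'll regrip lower.

Emit:
servo_tool:
  series:
    - [[0,0,0],[0,0,0],4.8]
    - [[0,0.2,0],[0,0,0.003],4.8]
    - [[-0.2,0.4,0],[0,0,0.003],4.8]
    - [[-0.1,0.2,0],[0,0,0],4.6]
    - [[0,0.1,0],[0,0,0],3.0]

```text
time: 9.62
position: [454.9, 69.6, 88.1]
eef_rot: [[0.974, 0.001, -0.227], [0.227, 0.001, 0.974], [0.001, -1.0, 0.0]]
wrist_force: [-12.9, 1.5, 28.2]
width: 0.424
```

Run:
```python
from h import *
plan((455,68.7,92),103.3,2.8)
```

```text
t 9.62 pos [454.9  69.6  88.1] psi 103.1 tilt 0.06 F [-12.9   1.5  28.2] w 36.2 n 1
[[[-0.01,-0.39,-0.09],[0.0,-0.003,0.001],2.8]]
```

Contact at TCP z = 88 means the tips reach about 16 mm ahead at this opening, so the earlier height of 95–96 was right. I'll back off and regrip at about 95.

Emit:
servo_tool:
  series:
    - [[0,0,0],[0,0,0],4.6]
    - [[0,-0.4,0],[0,0,0],4.6]
    - [[0,-0.2,0],[0,0,0],4.6]
    - [[0,0,0],[0,0,0],4.6]

```text
time: 9.95
position: [454.7, 69.8, 94.3]
eef_rot: [[0.974, 0.0, -0.227], [0.227, 0.001, 0.974], [0.0, -1.0, 0.001]]
wrist_force: [-0.1, -0.1, -0.4]
width: 0.537
```

Run:
```python
from h import *
P=snap('w12')
q=layer(P,82,94,(455,70));f=q[:,:2].astype(np.float32)
print(len(q),q.min(0).round(1),q.max(0).round(1),cv2.minAreaRect(f),np.median(q[:,2]))
plan((455,68.7,94),103.3,2.8)
```

```text
10349 [426.5  49.7  82. ] [488.4  91.1  91.4] ((457.24090576171875, 70.42987060546875), (57.112892150878906, 29.99884796142578), 13.117987632751465) 88.99801302664214
t 10.0 pos [454.7  69.9  94.2] psi 103.1 tilt 0.06 F [-0.9  1.2  0.1] w 46.3 n 1
[[[0.01,0.02,-0.12],[-0.001,-0.003,0.0],2.8]]
```

View pics/w12.png

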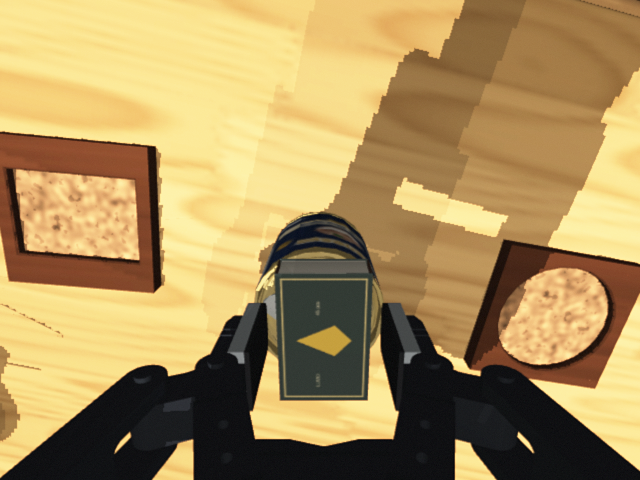

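The matchbox lies square between the pads at (325,335). The arm is steady at z = 94, so I'll close and lift.

Emit:
servo_tool:
  series:
    - [[0,0,0],[0,0,0],2.8]
    - [[0,0,0],[0,0,0],2.8]
    - [[0,0,0],[0,0,0],2.8]
    - [[0,0,0],[0,0,0],2.8]
    - [[0,-0.5,0],[0,0,0],2.8]
    - [[0,-1.5,0],[0,0,0],2.8]
    - [[0,-2.5,0],[0,0,0],2.8]
    - [[0,-2,0],[0,0,0],2.8]

```text
time: 10.67
position: [450.2, 69.8, 156.2]
eef_rot: [[0.974, -0.014, -0.226], [0.227, 0.002, 0.974], [-0.013, -1.0, 0.005]]
wrist_force: [-0.1, -0.2, -0.2]
width: 0.415
```

Run:
```python
from h import *
P=snap('w13');held(P,-6,5)
q=layer(P,60,82,(455,70));print('tin',q.min(0).round(1),q.max(0).round(1))
plan((457.5,-73,170),7.7,2.8)
```

```text
held 3547 [-25.6  -6.  -22. ] [30.  5. 22.] ((2.2174911499023438, 0.030729293823242188), (55.5443229675293, 43.99393844604492), 0.13770312070846558)
tin [426.9  38.8  60. ] [473.5  91.1  73.4]
t 10.72 pos [452.6  69.7 160.1] psi 103.1 tilt 0.41 F [2.4 0.1 2. ] w 35.5 n 15
[[[-0.18,-0.07,-0.93],[0.0,0.111,0.0],2.8],[[-0.08,-0.07,-0.95],[0.0,0.111,0.0],2.8],[[0.03,-0.07,-0.95],[0.0,0.111,0.0],2.8],[[0.13,-0.07,-0.94],[0.0,0.111,0.0],2.8],[[0.23,-0.07,-0.92],[0.0,0.111,0.0],2.8],[[0.34,-0.07,-0.89],[0.0,0.111,0.0],2.8],[[0.43,-0.07,-0.85],[0.0,0.111,0.0],2.8],[[0.52,-0.07,-0.79],[0.0,0.111,0.0],2.8]]
```

View pics/w13.png

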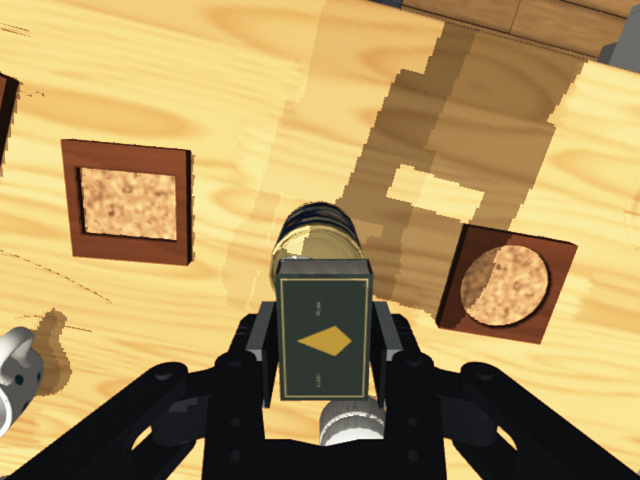

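The matchbox is held level at (325,335), with the tin still standing behind it. Turning and carrying it over.

Emit:
servo_tool:
  series:
    - [[-0.2,-0.2,-0.9],[0,0.111,0],2.8]
    - [[-0.1,-0.1,-0.95],[0,0.111,0],2.8]
    - [[0.03,-0.1,-0.95],[0,0.111,0],2.8]
    - [[0.13,-0.07,-0.94],[0,0.111,0],2.8]
    - [[0.23,-0.07,-0.92],[0,0.111,0],2.8]
    - [[0.34,-0.07,-0.89],[0,0.111,0],2.8]
    - [[0.43,-0.07,-0.85],[0,0.111,0],2.8]
    - [[0.52,-0.07,-0.79],[0,0.111,0],2.8]

```text
time: 11.38
position: [453.8, -7.7, 170.0]
eef_rot: [[0.767, -0.002, 0.642], [-0.642, 0.001, 0.767], [-0.003, -1.0, -0.001]]
wrist_force: [0.0, -0.2, -1.7]
width: 0.416
```

Run:
```python
from h import *
plan((457.5,-73,160),7.7,2.8)
```

```text
t 11.38 pos [453.8  -7.7 170. ] psi 50.1 tilt 0.15 F [ 0.  -0.2 -1.7] w 35.5 n 7
[[[0.64,0.14,-0.68],[0.0,0.106,0.0],2.8],[[0.71,0.14,-0.61],[0.0,0.106,0.0],2.8],[[0.77,0.14,-0.53],[0.0,0.106,0.0],2.8],[[0.82,0.14,-0.45],[0.0,0.106,0.0],2.8],[[0.86,0.14,-0.36],[0.0,0.106,0.0],2.8],[[0.9,0.14,-0.27],[0.0,0.106,0.0],2.8],[[0.92,0.14,-0.17],[0.0,0.106,0.0],2.8]]
```

Emit:
servo_tool:
  series:
    - [[0.64,0.14,-0.68],[0,0.106,0],2.8]
    - [[0.71,0.14,-0.61],[0,0.106,0],2.8]
    - [[0.77,0.14,-0.53],[0,0.106,0],2.8]
    - [[0.82,0.14,-0.45],[0,0.106,0],2.8]
    - [[0.86,0.14,-0.36],[0,0.106,0],2.8]
    - [[0.9,0.14,-0.27],[0,0.106,0],2.8]
    - [[0.8,0.1,-0.17],[0,0.09,0],2.8]
    - [[0,0,0],[0,0.03,0],2.8]

```text
time: 12.05
position: [454.5, -76.1, 158.7]
eef_rot: [[0.074, -0.005, 0.997], [-0.997, 0.001, 0.074], [-0.002, -1.0, -0.005]]
wrist_force: [0.1, -0.0, -0.3]
width: 0.419
```

Run:
```python
from h import *
P=snap('w14');held(P,-6,5);inserts(P)
plan((457.5,-73,80),7.7,2.8)
```

```text
held 2883 [-25.1  -6.  -22. ] [30.4  5.  22. ] ((2.6311779022216797, 0.0481109619140625), (55.44110107421875, 43.976810455322266), 0.23107574880123138)
outer [335. 208.] ((459.65606689453125, -70.2069320678711), (83.22064971923828, 83.82732391357422), 7.775511264801025)
t 12.1 pos [454.5 -75.6 158.6] psi 4.3 tilt 0.29 F [-0.3 -0.1 -0.2] w 35.6 n 3
[[[-0.07,2.62,0.12],[0.002,-0.02,-0.001],2.8],[[-0.07,2.62,0.12],[0.002,-0.02,-0.001],2.8],[[-0.07,2.62,0.11],[0.002,-0.02,-0.001],2.8]]
```

View pics/w14.png

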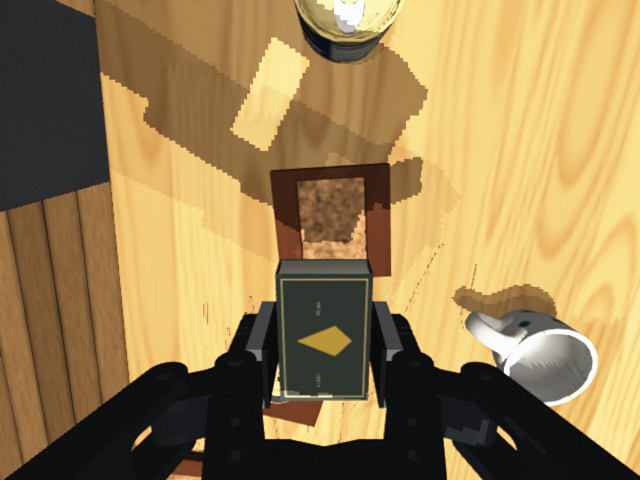

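The wrist view shows the matchbox in hand at (325,335), offset +2.8 mm along tool x, and the oblong pocket at (333,215). Descending while aligning.

Run:
```python
from h import *
plan((458.9,-67.7,75),7.7,2.8)
```

```text
t 12.1 pos [454.5 -75.6 158.6] psi 4.3 tilt 0.29 F [-0.3 -0.1 -0.2] w 35.6 n 3
[[[-0.25,2.79,0.18],[0.002,-0.02,-0.001],2.8],[[-0.24,2.79,0.18],[0.002,-0.02,-0.001],2.8],[[-0.24,2.79,0.18],[0.002,-0.02,-0.001],2.8]]
```

Emit:
servo_tool:
  series:
    - [[-0.25,2.5,0.18],[0.002,-0.02,0],2.8]
    - [[-0.24,2.5,0.18],[0.002,-0.02,0],2.8]
    - [[-0.24,2.3,0.18],[0,-0.02,0],2.8]
    - [[-0.1,0.8,0.1],[0,-0.01,0],2.8]
    - [[0,0,0],[0,0,0],2.8]

```text
time: 12.52
position: [461.6, -66.9, 76.7]
eef_rot: [[0.151, 0.004, 0.989], [-0.989, -0.0, 0.151], [0.001, -1.0, 0.004]]
wrist_force: [-0.8, 0.2, -0.2]
width: 0.417
```

Run:
```python
from h import *
P=snap('w15');held(P,-6,5);inserts(P)
plan((458.9,-67.7,40),7.7,2.8)
```

```text
held 2683 [-25.1  -6.  -22. ] [30.4  5.  22. ] ((2.682706832885742, 0.08066177368164062), (55.295963287353516, 43.9487419128418), 0.35805436968803406)
outer [289. 425.] ((456.58642578125, -167.6483612060547), (25.017765045166016, 36.60979461669922), 89.8779067993164)
outer [323. 241.] ((458.1337890625, -58.62833786010742), (83.44164276123047, 62.48344802856445), 7.722945213317871)
t 12.57 pos [461.7 -67.   77.3] psi 8.7 tilt 0.26 F [ 0.6 -0.2 -1. ] w 35.4 n 1
[[[0.02,3.72,-0.3],[-0.005,0.017,0.001],2.8]]
```

View pics/w15.png

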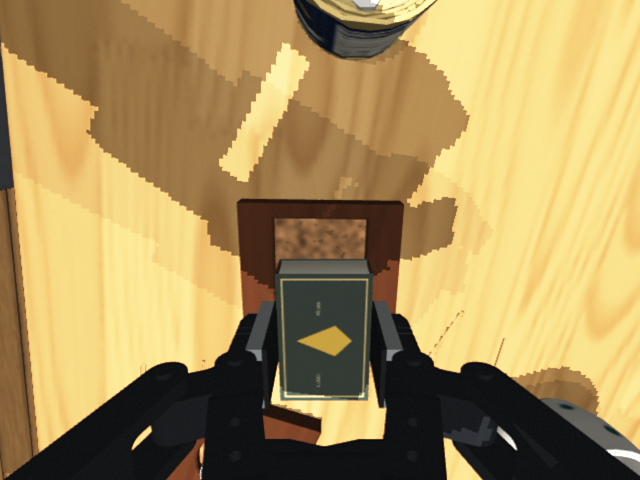

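Emit:
servo_tool:
  series:
    - [[0,1.4,-0.15],[-0.002,0.008,0],2.8]
    - [[0,1.4,-0.1],[-0.002,0.006,0],2.8]
    - [[0,1.0,0],[0,0,0],2.8]
    - [[0,0.4,0],[0,0,0],2.8]

```text
time: 12.9
position: [463.9, -69.2, 39.8]
eef_rot: [[0.137, 0.011, 0.991], [-0.991, -0.005, 0.137], [0.007, -1.0, 0.01]]
wrist_force: [0.4, -0.6, 0.3]
width: 0.417
```

Run:
```python
from h import *
plan((459.2,-67,27.5),7.7,2.8)
```

```text
t 12.9 pos [463.9 -69.2  39.8] psi 7.9 tilt 0.68 F [ 0.4 -0.6  0.3] w 35.7 n 1
[[[-0.29,1.23,-0.45],[-0.01,0.003,0.007],2.8]]
```

Emit:
servo_tool:
  series:
    - [[-0.3,0.2,-0.4],[-0.006,0.002,0.005],2.8]
    - [[-0.1,0.2,-0.2],[-0.003,0,0.002],2.8]

```text
time: 13.07
position: [458.2, -66.3, 36.7]
eef_rot: [[0.135, 0.002, 0.991], [-0.991, 0.0, 0.135], [-0.0, -1.0, 0.002]]
wrist_force: [-0.4, -0.2, 0.4]
width: 0.417
```

Run:
```python
from h import *
plan((459.2,-67,27.5),7.7,2.8)
```

```text
t 13.07 pos [458.2 -66.3  36.7] psi 7.8 tilt 0.12 F [-0.4 -0.2  0.4] w 35.6 n 1
[[[0.08,0.92,0.09],[-0.002,0.001,0.0],2.8]]
```

Emit:
servo_tool:
  series:
    - [[0.05,0.3,0.1],[0,0,0],2.8]
    - [[0,0.3,0],[0,0,0],2.8]
    - [[0,0.2,0],[0,0,0],2.8]

```text
time: 13.32
position: [460.2, -67.0, 29.8]
eef_rot: [[0.135, 0.005, 0.991], [-0.991, -0.001, 0.135], [0.001, -1.0, 0.005]]
wrist_force: [0.0, 0.0, 0.3]
width: 0.419
```

Run:
```python
from h import *
plan((459.2,-67,27.5),7.7,2.8)
```

```text
t 13.32 pos [460.2 -67.   29.8] psi 7.8 tilt 0.28 F [0.  0.  0.3] w 35.8 n 1
[[[-0.01,0.23,-0.11],[-0.005,0.001,0.001],2.8]]
```

Emit:
servo_tool:
  series:
    - [[0,0.2,-0.1],[-0.003,0,0],2.8]
    - [[0,0.15,0],[0,0,0],2.8]

```text
time: 13.48
position: [459.5, -67.3, 27.4]
eef_rot: [[0.136, 0.0, 0.991], [-0.991, -0.001, 0.136], [0.001, -1.0, 0.0]]
wrist_force: [-11.9, 3.3, 27.8]
width: 0.416
```

Run:
```python
from h import *
plan((459.2,-67,27.5),7.7,2.8)
```

```text
t 13.48 pos [459.5 -67.3  27.4] psi 7.8 tilt 0.06 F [-11.9   3.3  27.8] w 35.6 n 1
[[[-0.04,-0.01,-0.03],[0.0,0.002,0.001],2.8]]
```

Contact came at the expected floor height, so I'll release.

Emit:
servo_tool:
  series:
    - [[0,-0.05,0],[0,0,0],4.4]
    - [[0,0,0],[0,0,0],4.6]
    - [[0,0,0],[0,0,0],4.6]
    - [[0,-0.8,0],[0,0,0],5.0]
    - [[0,-2,0],[0,0,0],5.0]
    - [[0,-3.5,0],[0,0,0],5.0]
    - [[0,-3.5,0],[0,0,0],5.0]
    - [[0,-2,0],[0,0,0],5.0]

```text
time: 14.15
position: [455.4, -65.7, 146.2]
eef_rot: [[0.135, -0.013, 0.991], [-0.991, 0.004, 0.135], [-0.006, -1.0, -0.012]]
wrist_force: [1.4, -0.3, -0.3]
width: 0.587
```

Run:
```python
from h import *
P=snap('w16')
q=layer(P,14,28,(459,-70));f=q[:,:2].astype(np.float32)
print(len(q),q.min(0).round(1),q.max(0).round(1),cv2.minAreaRect(f),np.median(q[:,2]))
t=q[q[:,2]>18];A=np.c_[t[:,:2]-t[:,:2].mean(0),np.ones(len(t))];print('plane',np.linalg.lstsq(A,t[:,2],rcond=None)[0])
inserts(P)
plan((452,66,190),0,8.5)
```

```text
4208 [ 438.3 -100.6   14. ] [480.7 -40.3  24.2] ((459.7125244140625, -70.542236328125), (36.01298904418945, 56.0948371887207), 8.081263542175293) 21.932158339729924
plane [-3.31272855e-04 -2.00782256e-03  2.19377401e+01]
outer [288. 392.] ((438.290283203125, -202.28482055664062), (89.94567108154297, 59.0954704284668), 78.00202178955078)
outer [330. 242.] ((459.85980224609375, -70.28297424316406), (83.25016021728516, 84.17669677734375), 7.91765022277832)
hole [331. 242.] ((459.8768005371094, -70.07603454589844), (49.47124481201172, 68.82145690917969), 7.975261211395264)
t 14.2 pos [457.7 -66.5 149.6] psi 7.8 tilt 0.41 F [ 3.1 -0.5  2.3] w 49.8 n 4
[[[-3.3,-1.0,0.3],[0.002,0.034,-0.001],8.5],[[-3.31,-1.0,0.19],[0.002,0.034,-0.001],8.5],[[-3.32,-1.01,0.08],[0.002,0.034,-0.001],8.5],[[-3.32,-1.01,-0.03],[0.002,0.034,-0.001],8.5]]
```

View pics/w16.png

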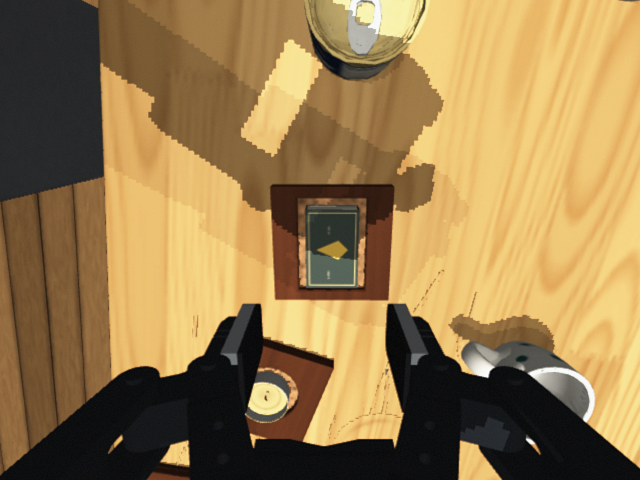

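The picture shows the matchbox flat in its pocket at (331,246), with its top plane at 21.9 and no slope. Next is the tin, which is visible at (365,25).

Run:
```python
from h import *
plan((452.5,60,170),55,8.5)
```

```text
t 14.2 pos [457.7 -66.5 149.6] psi 7.8 tilt 0.41 F [ 3.1 -0.5  2.3] w 49.8 n 8
[[[-1.58,-0.25,0.15],[0.001,-0.103,-0.001],8.5],[[-1.55,-0.25,0.31],[0.001,-0.103,-0.001],8.5],[[-1.51,-0.25,0.47],[0.001,-0.103,-0.001],8.5],[[-1.46,-0.25,0.62],[0.001,-0.103,-0.001],8.5],[[-1.38,-0.25,0.77],[0.001,-0.103,-0.001],8.5],[[-1.3,-0.25,0.91],[0.001,-0.103,-0.001],8.5],[[-1.2,-0.25,1.03],[0.001,-0.103,-0.001],8.5],[[-1.08,-0.25,1.15],[0.001,-0.103,-0.001],8.5]]
```

Emit:
servo_tool:
  series:
    - [[-1.58,-0.25,0.15],[0,-0.103,0],8.5]
    - [[-1.55,-0.25,0.31],[0,-0.103,0],8.5]
    - [[-1.51,-0.25,0.47],[0,-0.103,0],8.5]
    - [[-1.46,-0.25,0.62],[0,-0.103,0],8.5]
    - [[-1.38,-0.25,0.77],[0,-0.103,0],8.5]
    - [[-1.3,-0.25,0.91],[0,-0.103,0],8.5]
    - [[-1.0,0,0.9],[0,-0.08,0],8.5]
    - [[0,0,0],[0,0,0],8.5]

```text
time: 14.87
position: [454.1, 44.9, 172.1]
eef_rot: [[0.761, 0.005, 0.648], [-0.648, -0.002, 0.761], [0.005, -1.0, 0.002]]
wrist_force: [0.4, 0.0, 0.4]
width: 0.995
```

Run:
```python
from h import *
P=snap('w17')
q=layer(P,66,80,(452,66));f=q[:,:2].astype(np.float32)
print(len(q),q.min(0).round(1),q.max(0).round(1),cv2.minEnclosingCircle(f),np.median(q[:,2]))
inserts(P)
plan((452.5,67,110),55,8.5)
```

```text
6629 [427.1  39.3  66. ] [483.8  95.2  74.1] ((455.7213439941406, 67.14974975585938), 28.729442596435547) 69.11066349642645
outer [ 84. 356.] ((413.1495056152344, -195.55361938476562), (91.42048645019531, 57.82281494140625), 77.8121337890625)
outer [228. 309.] ((459.4388427734375, -68.56725311279297), (82.81562805175781, 87.4794692993164), 7.847466468811035)
outer [515.  76.] ((458.82061767578125, 213.72425842285156), (83.91586303710938, 85.90211486816406), 2.975465774536133)
hole [519.  73.] ((458.6747741699219, 213.7709197998047), (68.6133804321289, 68.48161315917969), 12.361159324645996)
t 14.92 pos [454.3  44.1 172.1] psi 49.4 tilt 0.33 F [ 0.1 -0.6 -0.3] w 85.2 n 2
[[[-0.83,3.1,0.81],[-0.001,-0.049,0.003],8.5],[[-0.78,3.1,0.85],[-0.001,-0.049,0.003],8.5]]
```

View pics/w17.png

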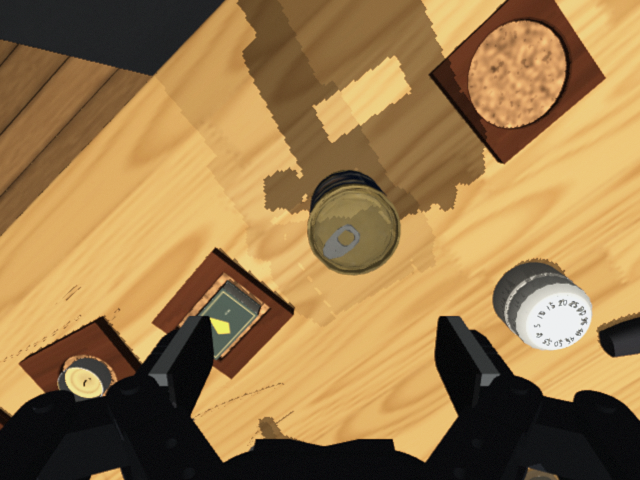

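The tin is upright at (353,225), centre (455.6,67.1), and its insert is at (518,75). I'll centre over it, then descend.

Emit:
servo_tool:
  series:
    - [[-0.8,1.2,0.7],[0,-0.02,0],8.5]
    - [[-0.8,1.2,0.8],[0,-0.02,0],8.5]
    - [[-0.2,1.0,0.3],[0,0,0],8.5]
    - [[0,0.3,0],[0,0,0],8.5]

```text
time: 15.25
position: [453.8, 67.7, 135.5]
eef_rot: [[0.78, 0.01, 0.626], [-0.626, -0.005, 0.78], [0.011, -1.0, 0.003]]
wrist_force: [-0.9, -0.8, -0.2]
width: 0.994
```

Run:
```python
from h import *
plan((455.6,67.1,46),52,8.5)
```

```text
t 15.25 pos [453.8  67.7 135.5] psi 51.3 tilt 0.62 F [-0.9 -0.8 -0.2] w 84.9 n 3
[[[0.03,2.98,0.02],[-0.001,-0.004,0.004],8.5],[[0.04,2.98,0.02],[-0.001,-0.004,0.004],8.5],[[0.05,2.98,0.02],[-0.001,-0.004,0.004],8.5]]
```

Emit:
servo_tool:
  series:
    - [[0.05,2.0,0.02],[0,-0.003,0.004],8.5]
    - [[0.05,2.0,0.02],[0,0,0.003],8.5]
    - [[0,1.6,0],[0,0,0],8.5]

```text
time: 15.5
position: [458.7, 64.9, 80.7]
eef_rot: [[0.779, 0.012, 0.627], [-0.627, -0.002, 0.779], [0.01, -1.0, 0.006]]
wrist_force: [-0.0, 0.3, -0.3]
width: 0.991
```

Run:
```python
from h import *
plan((455.6,67.1,46),52,8.5)
```

```text
t 15.5 pos [458.7  64.9  80.7] psi 51.2 tilt 0.69 F [-0.   0.3 -0.3] w 84.6 n 1
[[[-0.42,3.47,-0.04],[-0.006,-0.015,0.01],8.5]]
```

Emit:
servo_tool:
  series:
    - [[-0.3,1.2,0],[-0.004,-0.005,0.006],8.5]
    - [[-0.1,1.0,0],[-0.002,0,0.002],8.5]
    - [[0,0.5,0],[0,0,0],8.5]

```text
time: 15.75
position: [454.8, 65.0, 50.2]
eef_rot: [[0.778, -0.002, 0.628], [-0.628, -0.002, 0.778], [-0.001, -1.0, -0.003]]
wrist_force: [0.4, 0.4, -0.1]
width: 0.991
```

Run:
```python
from h import *
plan((455.6,67.1,48),52,8.5)
```

```text
t 15.75 pos [454.8  65.   50.2] psi 51.1 tilt 0.17 F [ 0.4  0.4 -0.1] w 84.7 n 1
[[[-0.07,0.22,0.21],[0.003,-0.016,-0.001],8.5]]
```

Emit:
servo_tool:
  series:
    - [[-0.05,0,0.2],[0,0,0],7.0]
    - [[0,0,0],[0,0,0],6.0]
    - [[0,0,0],[0,0,0],4.5]
    - [[0,0,0],[0,0,0],4.5]
    - [[0,0,0],[0,0,0],4.5]
    - [[0,0,0],[0,0,0],4.5]

```text
time: 16.25
position: [457.6, 65.8, 51.8]
eef_rot: [[0.776, 0.0, 0.63], [-0.63, -0.002, 0.776], [0.002, -1.0, -0.002]]
wrist_force: [-1.1, 0.6, -0.9]
width: 0.661
```

Run:
```python
from h import *
plan((455.6,67.1,110),52,4.5)
```

```text
t 16.25 pos [457.6  65.8  51.8] psi 50.9 tilt 0.14 F [-1.1  0.6 -0.9] w 56.4 n 2
[[[-0.11,-2.91,-0.02],[0.001,-0.009,0.001],4.5],[[-0.12,-2.91,-0.01],[0.001,-0.009,0.001],4.5]]
```

Gripped at 56 mm. Lifting.

Emit:
servo_tool:
  series:
    - [[0,-0.6,0],[0,0,0],4.5]
    - [[0,-1.5,0],[0,0,0],4.5]
    - [[0,-2.0,0],[0,0,0],4.5]
    - [[0,-1,0],[0,0,0],4.5]

```text
time: 16.58
position: [455.0, 66.2, 103.1]
eef_rot: [[0.776, -0.006, 0.63], [-0.63, -0.002, 0.776], [-0.004, -1.0, -0.005]]
wrist_force: [0.7, -0.7, -2.2]
width: 0.659
```

Run:
```python
from h import *
P=snap('w18');held(P,-30,-14,zr=33)
plan((458.7,213.7,110),52,4.5)
```

```text
held 24442 [-29.5 -30.  -33. ] [ 27.3 -14.   33. ] ((-2.4457321166992188, -0.20415496826171875), (59.94395446777344, 60.073822021484375), 46.244598388671875)
t 16.63 pos [456.1  66.1 104.4] psi 50.9 tilt 0.22 F [ 2.   0.7 -0.1] w 56.5 n 4
[[[-2.27,-0.15,2.91],[0.001,-0.005,0.0],4.5],[[-2.26,-0.15,2.92],[0.001,-0.005,0.0],4.5],[[-2.25,-0.14,2.93],[0.001,-0.005,0.0],4.5],[[-2.23,-0.14,2.94],[0.001,-0.005,0.0],4.5]]
```

View pics/w18.png

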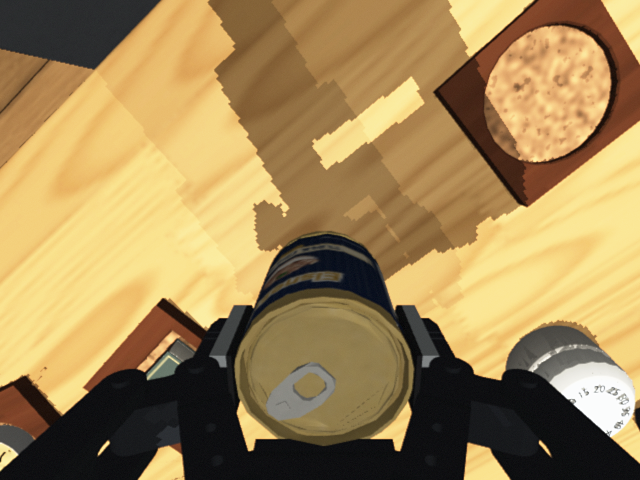

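The tin is held upright at (325,365), with the insert at (548,92). Carrying it over.

Emit:
servo_tool:
  series:
    - [[-2.27,-0.1,2.9],[0,0,0],4.5]
    - [[-2.27,-0.1,2.9],[0,0,0],4.5]
    - [[-2.27,-0.1,2.9],[0,0,0],4.5]
    - [[-1.8,0,2.3],[0,0,0],4.5]
    - [[-0.5,0,0.5],[0,0,0],4.5]
    - [[0,0,0],[0,0,0],4.5]

```text
time: 17.13
position: [460.2, 217.0, 108.8]
eef_rot: [[0.772, 0.004, 0.635], [-0.635, -0.002, 0.772], [0.004, -1.0, 0.001]]
wrist_force: [0.5, -0.5, -2.1]
width: 0.659
```

Run:
```python
from h import *
P=snap('w19');held(P,-30,-19,zr=26);inserts(P)
plan((459.5,213,75),52,4.5)
```

```text
held 12155 [-29.4 -24.  -26. ] [ 27.7 -19.   26. ] ((-0.8455600738525391, 0.0033397674560546875), (51.98737335205078, 57.06580352783203), 89.95274353027344)
outer [321. 226.] ((459.1492614746094, 215.20059204101562), (83.92181396484375, 83.72310638427734), 2.9570274353027344)
t 17.18 pos [460.2 216.3 108.8] psi 50.5 tilt 0.25 F [-0.2 -0.2 -1.4] w 55.9 n 1
[[[0.14,3.38,-0.3],[0.0,-0.026,0.004],4.5]]
```

View pics/w19.png

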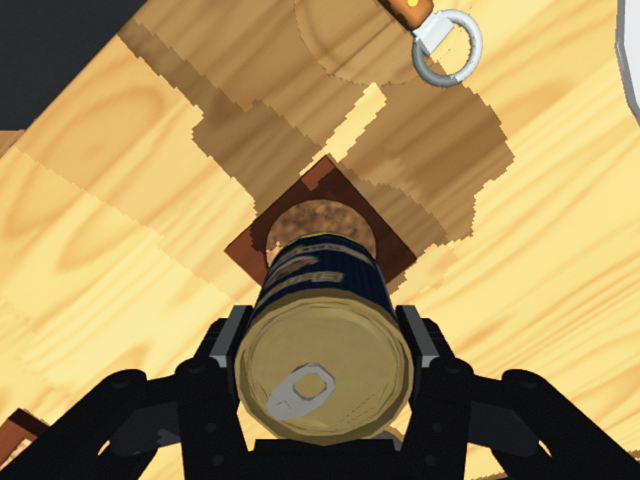

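Emit:
servo_tool:
  series:
    - [[0.1,1.4,-0.15],[0,0,0.002],4.5]
    - [[0.05,1.4,-0.1],[0,0,0.002],4.5]
    - [[0,0.6,0],[0,0,0],4.5]

```text
time: 17.43
position: [461.1, 211.0, 74.9]
eef_rot: [[0.771, 0.004, 0.637], [-0.637, -0.0, 0.771], [0.003, -1.0, 0.002]]
wrist_force: [-0.2, -0.8, -1.2]
width: 0.659
```

Run:
```python
from h import *
plan((459.7,214.3,58),51,4.5)
```

```text
t 17.43 pos [461.1 211.   74.9] psi 50.4 tilt 0.23 F [-0.2 -0.8 -1.2] w 56.3 n 1
[[[-0.32,1.69,0.16],[-0.002,-0.01,0.003],4.5]]
```

Emit:
servo_tool:
  series:
    - [[-0.25,0.5,0.15],[0,0,0.002],4.5]
    - [[-0.1,0.5,0.1],[0,0,0],4.5]
    - [[0,0.3,0],[0,0,0],4.5]

```text
time: 17.68
position: [459.5, 212.7, 60.0]
eef_rot: [[0.768, -0.0, 0.64], [-0.64, 0.0, 0.768], [-0.0, -1.0, 0.0]]
wrist_force: [-0.6, -0.3, -0.8]
width: 0.658
```

Run:
```python
from h import *
plan((459.7,214.3,58),51,4.5)
```

```text
t 17.68 pos [459.5 212.7  60. ] psi 50.2 tilt 0.02 F [-0.6 -0.3 -0.8] w 56.2 n 1
[[[-0.09,0.2,0.14],[0.0,-0.014,0.0],4.5]]
```

Emit:
servo_tool:
  series:
    - [[-0.1,0.2,0.1],[0,0,0],4.5]
    - [[0,0.2,0],[0,0,0],4.5]

```text
time: 17.85
position: [459.6, 213.7, 55.7]
eef_rot: [[0.768, -0.0, 0.641], [-0.641, 0.0, 0.768], [-0.0, -1.0, 0.0]]
wrist_force: [0.2, 0.0, -1.5]
width: 0.657
```

Run:
```python
from h import *
plan((459.7,214.3,57),51,4.5)
```

```text
t 17.85 pos [459.6 213.7  55.7] psi 50.2 tilt 0.01 F [ 0.2  0.  -1.5] w 56.1 n 1
[[[-0.03,-0.13,0.05],[0.0,-0.015,0.0],4.5]]
```

Emit:
servo_tool:
  series:
    - [[0,0.1,0],[0,0,0],4.5]
    - [[0,0.1,0],[0,0,0],4.5]

```text
time: 18.02
position: [459.8, 213.7, 54.8]
eef_rot: [[0.768, -0.001, 0.64], [-0.64, -0.001, 0.768], [-0.001, -1.0, -0.001]]
wrist_force: [-6.7, -1.5, 13.7]
width: 0.658
```

Contact with the floor. Opening wide before I rise.

Emit:
servo_tool:
  series:
    - [[0,0,0],[0,0,0],7.0]
    - [[0,0,0],[0,0,0],8.0]
    - [[0,0,0],[0,0,0],8.3]
    - [[0,0,0],[0,0,0],8.3]
    - [[0,-0.8,0],[0,0,0],8.3]
    - [[0,-2.5,0],[0,0,0],8.3]
    - [[0,-3.5,0],[0,0,0],8.3]
    - [[0,-3.5,0],[0,0,0],8.3]

```text
time: 18.68
position: [455.7, 213.0, 156.1]
eef_rot: [[0.768, -0.014, 0.64], [-0.64, -0.003, 0.768], [-0.009, -1.0, -0.012]]
wrist_force: [0.5, 0.3, 0.7]
width: 0.972
```

Run:
```python
from h import *
plan((440,290,200),99,5.0)
```

```text
t 18.68 pos [455.7 213.  156.1] psi 50.2 tilt 0.85 F [0.5 0.3 0.7] w 83.0 n 8
[[[-0.77,-0.55,0.61],[0.001,-0.106,-0.002],5.0],[[-0.7,-0.55,0.69],[0.001,-0.106,-0.002],5.0],[[-0.62,-0.55,0.76],[0.001,-0.106,-0.002],5.0],[[-0.54,-0.55,0.82],[0.001,-0.106,-0.002],5.0],[[-0.45,-0.55,0.87],[0.001,-0.106,-0.002],5.0],[[-0.35,-0.55,0.92],[0.001,-0.106,-0.002],5.0],[[-0.25,-0.55,0.95],[0.001,-0.106,-0.002],5.0],[[-0.15,-0.55,0.97],[0.001,-0.106,-0.002],5.0]]
```

Run:
```python
from h import *
P=snap('w20')
q=layer(P,66,90,(459,214));f=q[:,:2].astype(np.float32)
print(len(q),q.min(0).round(1),q.max(0).round(1),cv2.minEnclosingCircle(f),np.percentile(q[:,2],[5,50,95]))
inserts(P)
plan((370,310,190),98,5.0)
```

```text
7632 [430.6 186.   66. ] [487.8 242.5  78.8] ((459.2860107421875, 213.81585693359375), 28.92646026611328) [72.37172545 74.02942898 77.05040134]
outer [334. 213.] ((459.0600280761719, 215.1254119873047), (83.9212875366211, 83.45310974121094), 3.0109987258911133)
t 18.73 pos [460.4 214.2 164.2] psi 50.2 tilt 0.07 F [3.7 1.4 4.7] w 82.8 n 8
[[[-1.63,-0.32,0.2],[0.0,-0.104,0.0],5.0],[[-1.61,-0.32,0.37],[0.0,-0.104,0.0],5.0],[[-1.56,-0.32,0.53],[0.0,-0.104,0.0],5.0],[[-1.49,-0.32,0.69],[0.0,-0.104,0.0],5.0],[[-1.41,-0.32,0.84],[0.0,-0.104,0.0],5.0],[[-1.32,-0.32,0.98],[0.0,-0.104,0.0],5.0],[[-1.21,-0.32,1.12],[0.0,-0.104,0.0],5.0],[[-1.09,-0.32,1.24],[0.0,-0.104,0.0],5.0]]
```

View pics/w20.png

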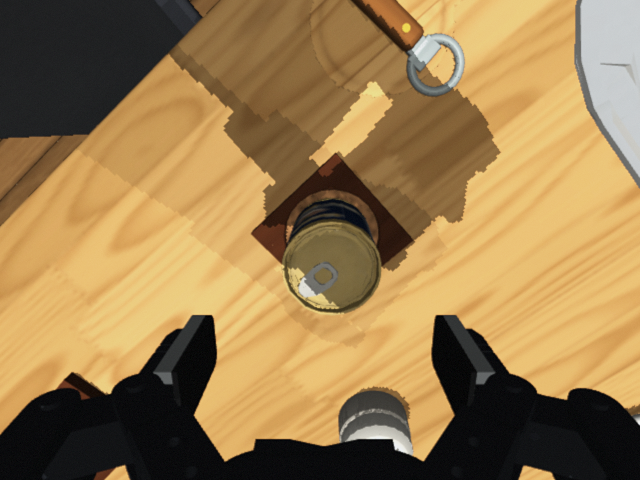

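The tin stands in its pocket at (333,255), with its top at 77 and its centre about 1.3 mm off the pocket centre. Now the opener, whose ring is visible at (436,65).

Emit:
servo_tool:
  series:
    - [[-1.63,-0.32,0.2],[0,-0.104,0],5.0]
    - [[-1.61,-0.32,0.37],[0,-0.104,0],5.0]
    - [[-1.56,-0.32,0.53],[0,-0.104,0],5.0]
    - [[-1.49,-0.32,0.69],[0,-0.104,0],5.0]
    - [[-1.41,-0.32,0.84],[0,-0.104,0],5.0]
    - [[-1.32,-0.32,0.98],[0,-0.104,0],5.0]
    - [[-1.21,-0.2,1.12],[0,-0.104,0],5.0]
    - [[-0.5,0,0.5],[0,-0.05,0],5.0]

```text
time: 19.4
position: [377.4, 305.8, 197.2]
eef_rot: [[0.993, 0.02, -0.117], [0.117, 0.006, 0.993], [0.02, -1.0, 0.004]]
wrist_force: [-0.2, -0.2, 0.2]
width: 0.587
```

```bash
cat >> h.py <<'E'
def opener(P,c):
    W=cloud(P);hsv=cv2.cvtColor(P['im'],cv2.COLOR_BGR2HSV).astype(int)
    L=(W-P['pos'])@P['E']
    m=(np.hypot(W[...,0]-c[0],W[...,1]-c[1])<95)&(W[...,2]>11)&(W[...,2]<30)&(P['d']>0)
    n,lab,st,_=cv2.connectedComponentsWithStats(m.astype(np.uint8))
    i=1+np.argmax(st[1:,4]);q=W[lab==i];r=cv2.minAreaRect(q[:,:2].astype(np.float32))
    print('handle',st[i],r,'z',np.percentile(q[:,2],[50,95]))
E
python3 - <<'E'
from h import *
P=snap('w21');opener(P,(368,331))
plan((360,331,120),98.5,5.0)
E
```

```text
handle [ 345  128   22  113 2200] ((351.1271667480469, 329.39105224609375), (90.1744155883789, 16.027889251708984), 9.830538749694824) z [15.87427581 17.2901655 ]
t 19.45 pos [377.  306.1 197.1] psi 96.8 tilt 1.17 F [-1.1  1.7 -0.1] w 50.4 n 3
[[[-0.52,2.57,0.88],[-0.001,-0.01,0.007],5.0],[[-0.49,2.57,0.89],[-0.001,-0.01,0.007],5.0],[[-0.46,2.57,0.9],[-0.001,-0.01,0.007],5.0]]
```

View pics/w21.png

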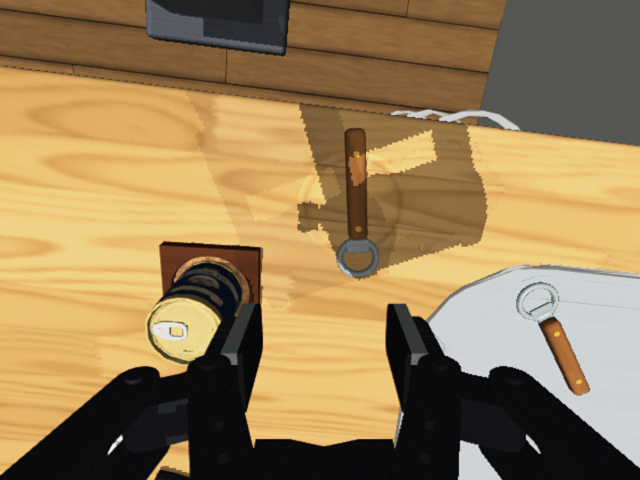

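The wrist view shows the target opener from handle (356,180) to ring (357,258), and the look-alike at (552,335) on the drainer. The tin sits at (190,315) in its insert. Handle centre is (351.1,329.4) at 9.8°, so I'll grip at (360,331) with psi 99.8.

Emit:
servo_tool:
  series:
    - [[-0.55,2.4,0.8],[0,-0.02,0.007],4.0]
    - [[-0.5,2.4,0.8],[0,-0.015,0.007],4.0]
    - [[-0.4,2.3,0.7],[0,-0.01,0.005],4.0]
    - [[-0.1,1.5,0.2],[0,0,0],4.0]

```text
time: 19.78
position: [363.5, 332.3, 115.4]
eef_rot: [[0.987, 0.015, -0.161], [0.16, 0.011, 0.987], [0.017, -1.0, 0.008]]
wrist_force: [-0.5, -0.5, -0.6]
width: 0.468
```

Run:
```python
from h import *
P=snap('w22');opener(P,(368,331))
plan((360,331,26),99.8,4.0)
```

```text
handle [ 307  155   28  142 3680] ((350.53546142578125, 329.1664733886719), (88.80581665039062, 15.84713077545166), 9.837594032287598) z [15.8366236  17.10509748]
t 19.83 pos [362.  331.3 112.9] psi 99.2 tilt 0.8 F [-1.7 -1.4 -2.2] w 40.3 n 3
[[[-0.1,2.89,-0.02],[-0.002,-0.003,0.004],4.0],[[-0.09,2.9,-0.01],[-0.002,-0.003,0.004],4.0],[[-0.08,2.9,-0.01],[-0.002,-0.003,0.004],4.0]]
```

View pics/w22.png

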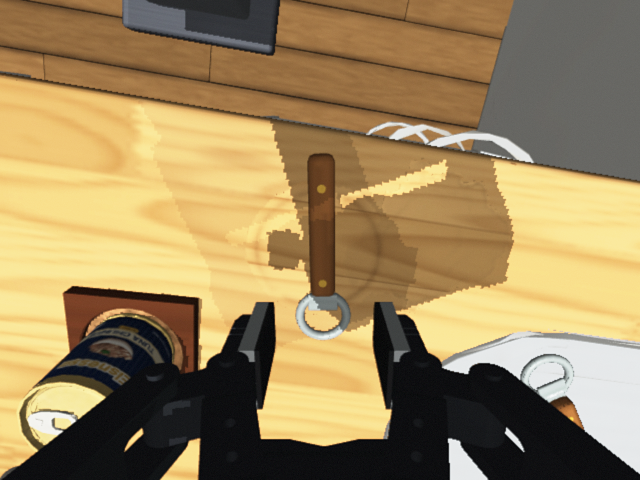

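The opener is square at (321,240). Descending.

Emit:
servo_tool:
  series:
    - [[-0.1,2.0,0],[0,-0.003,0.004],4.0]
    - [[-0.1,2.0,0],[0,-0.003,0.004],4.0]
    - [[-0.1,1.7,0],[0,0,0],4.0]
    - [[0,0.8,0],[0,0,0],4.0]

```text
time: 20.17
position: [362.8, 331.9, 49.0]
eef_rot: [[0.987, 0.008, -0.162], [0.162, 0.01, 0.987], [0.01, -1.0, 0.008]]
wrist_force: [-1.2, -0.6, 0.9]
width: 0.47
```

Run:
```python
from h import *
plan((360,331,25.5),99.8,4.0)
```

```text
t 20.17 pos [362.8 331.9  49. ] psi 99.3 tilt 0.73 F [-1.2 -0.6  0.9] w 40.1 n 1
[[[-0.31,2.35,-0.06],[-0.008,-0.008,0.01],4.0]]
```

Emit:
servo_tool:
  series:
    - [[-0.2,0.9,-0.05],[-0.004,-0.004,0.005],4.0]
    - [[-0.1,0.8,0],[-0.003,0,0.003],4.0]
    - [[0,0.4,0],[0,0,0],3.6]

```text
time: 20.42
position: [361.5, 330.8, 27.8]
eef_rot: [[0.986, 0.003, -0.164], [0.164, 0.001, 0.986], [0.003, -1.0, 0.001]]
wrist_force: [-0.4, -0.6, 0.4]
width: 0.421
```

Run:
```python
from h import *
plan((360,331,25.5),99.8,4.0)
```

```text
t 20.42 pos [361.5 330.8  27.8] psi 99.4 tilt 0.17 F [-0.4 -0.6  0.4] w 36.0 n 1
[[[-0.14,0.23,0.04],[-0.001,-0.006,0.003],4.0]]
```

Emit:
servo_tool:
  series:
    - [[-0.1,0.25,0],[0,-0.004,0],3.2]
    - [[0,0.1,0],[0,0,0],2.6]
    - [[0,0,0],[0,0,0],2.2]

```text
time: 20.67
position: [361.2, 330.9, 24.6]
eef_rot: [[0.986, 0.004, -0.168], [0.168, 0.002, 0.986], [0.004, -1.0, 0.001]]
wrist_force: [0.6, 0.1, 0.2]
width: 0.259
```

Run:
```python
from h import *
plan((360,331,25),99.8,4.0)
```

```text
t 20.67 pos [361.2 330.9  24.6] psi 99.7 tilt 0.24 F [0.6 0.1 0.2] w 22.1 n 1
[[[-0.12,-0.04,0.03],[-0.001,-0.003,0.004],4.0]]
```

Emit:
servo_tool:
  series:
    - [[0,0,0],[0,0,0],0.8]
    - [[0,0,0],[0,0,0],0.8]
    - [[0,0,0],[0,0,0],0.8]
    - [[0,0,0],[0,0,0],0.8]

```text
time: 21.0
position: [362.3, 331.7, 26.3]
eef_rot: [[0.986, 0.006, -0.168], [0.168, 0.003, 0.986], [0.007, -1.0, 0.002]]
wrist_force: [0.5, 0.8, -0.4]
width: 0.165
```

Run:
```python
from h import *
P=snap('w23')
plan((360,331,150),99.8,0.8)
```

```text
t 21.05 pos [362.3 331.6  26.3] psi 99.7 tilt 0.41 F [ 0.2  0.3 -1.2] w 13.7 n 4
[[[-0.04,-3.09,0.0],[-0.001,-0.001,0.002],0.8],[[-0.04,-3.09,0.0],[-0.001,-0.001,0.002],0.8],[[-0.05,-3.09,0.0],[-0.001,-0.001,0.002],0.8],[[-0.05,-3.09,0.0],[-0.001,-0.001,0.002],0.8]]
```

View pics/w23.png

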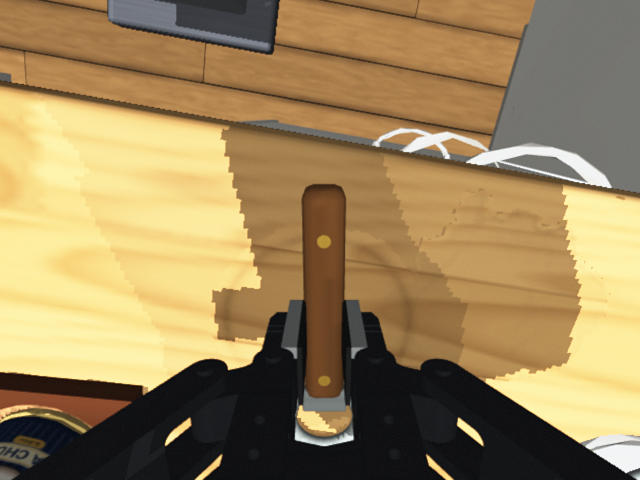

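The handle is gripped at (323,330). Lifting.

Emit:
servo_tool:
  series:
    - [[0,-0.7,0],[0,0,0],0.8]
    - [[0,-1.5,0],[0,0,0],0.8]
    - [[0,-3,0],[0,0,0],0.8]
    - [[0,-3.5,0],[0,0,0],0.8]
    - [[0,-3.5,0],[0,0,0],0.8]
    - [[0,-1.5,0],[0,0,0],0.8]

```text
time: 21.55
position: [357.7, 329.0, 165.5]
eef_rot: [[0.986, -0.005, -0.168], [0.168, -0.003, 0.986], [-0.006, -1.0, -0.002]]
wrist_force: [1.8, -0.2, 0.2]
width: 0.163
```

Run:
```python
from h import *
P=snap('w24')
W=cloud(P);L=(W-P['pos'])@P['E']
m=(P['d']>0)&(abs(L[...,2])<15)&(L[...,0]<-12)&(L[...,0]>-75)&(L[...,1]>2)&(L[...,1]<16)
q=L[m];print('handle',cv2.minAreaRect(q[:,[0,2]].astype(np.float32)),q.min(0).round(1),q.max(0).round(1))
t=q[abs(q[:,2])<4];print('slope',np.polyfit(t[:,0],t[:,1],1))
plan((370,-320,160),87.4,0.8)
```

```text
handle ((-33.920509338378906, -0.4865703582763672), (43.8387451171875, 16.07562255859375), 0.01294157188385725) [-55.8   6.4  -8.5] [-12.   16.    7.6]
slope [-0.02327677  8.13630436]
t 21.6 pos [358.8 329.7 167.4] psi 99.7 tilt 0.12 F [1.2 1.8 1.3] w 13.9 n 18
[[[-0.54,0.05,-3.57],[0.0,0.012,0.0],0.8],[[-0.5,0.05,-3.57],[0.0,0.012,0.0],0.8],[[-0.46,0.05,-3.58],[0.0,0.012,0.0],0.8],[[-0.42,0.05,-3.59],[0.0,0.012,0.0],0.8],[[-0.37,0.04,-3.59],[0.0,0.012,0.0],0.8],[[-0.33,0.04,-3.59],[0.0,0.012,0.0],0.8],[[-0.29,0.04,-3.6],[0.0,0.012,0.0],0.8],[[-0.25,0.04,-3.6],[0.0,0.012,0.0],0.8]]
```

View pics/w24.png

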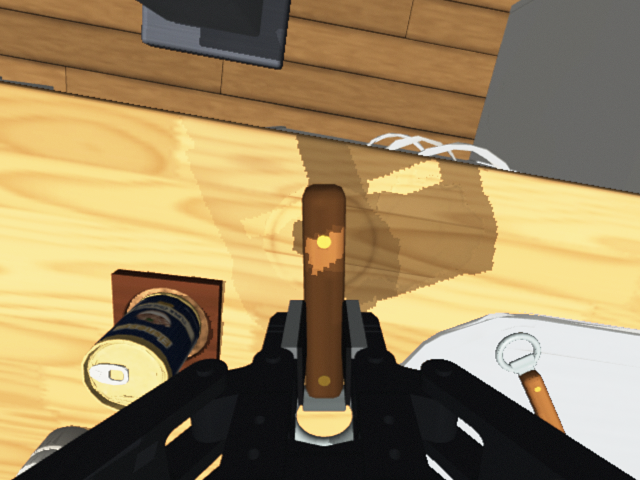

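The opener is held level with its handle at (323,290), and the near counter is now clear. The opener's origin is 8.2 mm ahead of the TCP. I'll carry it via (430,40) to stay in comfortable reach.

Run:
```python
from h import *
plan((430,40,170),94,0.8)
```

```text
t 21.6 pos [358.8 329.7 167.4] psi 99.7 tilt 0.12 F [1.2 1.8 1.3] w 13.9 n 8
[[[0.27,-0.03,-3.72],[0.0,0.012,0.0],0.8],[[0.32,-0.03,-3.72],[0.0,0.012,0.0],0.8],[[0.36,-0.03,-3.71],[0.0,0.012,0.0],0.8],[[0.41,-0.03,-3.71],[0.0,0.012,0.0],0.8],[[0.45,-0.03,-3.7],[0.0,0.012,0.0],0.8],[[0.5,-0.03,-3.7],[0.0,0.012,0.0],0.8],[[0.54,-0.03,-3.69],[0.0,0.012,0.0],0.8],[[0.59,-0.03,-3.68],[0.0,0.012,0.0],0.8]]
```

Emit:
servo_tool:
  series:
    - [[0.27,-0.05,-2.5],[0,0.012,0],0.8]
    - [[0.32,-0.05,-3.6],[0,0.012,0],0.8]
    - [[0.36,-0.05,-3.7],[0,0.012,0],0.8]
    - [[0.41,-0.05,-3.7],[0,0.012,0],0.8]
    - [[0.45,-0.05,-3.7],[0,0.012,0],0.8]
    - [[0.5,-0.03,-3.7],[0,0.012,0],0.8]
    - [[0.54,-0.03,-3.7],[0,0.012,0],0.8]
    - [[0.59,-0.03,-3.6],[0,0.012,0],0.8]

```text
time: 22.27
position: [430.0, 49.6, 175.9]
eef_rot: [[0.997, 0.009, -0.083], [0.083, 0.004, 0.997], [0.009, -1.0, 0.003]]
wrist_force: [1.2, 0.1, -0.2]
width: 0.163
```

Run:
```python
from h import *
plan((366,-330,150),87.3,0.8)
```

```text
t 22.27 pos [430.   49.6 175.9] psi 94.8 tilt 0.56 F [ 1.2  0.1 -0.2] w 13.9 n 11
[[[-0.87,0.22,-3.39],[0.0,0.012,0.001],0.8],[[-0.83,0.22,-3.4],[0.0,0.012,0.001],0.8],[[-0.79,0.22,-3.41],[0.0,0.012,0.001],0.8],[[-0.75,0.22,-3.42],[0.0,0.012,0.001],0.8],[[-0.71,0.22,-3.43],[0.0,0.012,0.001],0.8],[[-0.67,0.23,-3.44],[0.0,0.012,0.001],0.8],[[-0.62,0.23,-3.44],[0.0,0.012,0.001],0.8],[[-0.58,0.23,-3.45],[0.0,0.012,0.001],0.8]]
```

Emit:
servo_tool:
  series:
    - [[-0.6,0.1,-3.4],[0,0.012,0],0.8]
    - [[-0.6,0.1,-3.4],[0,0.012,0],0.8]
    - [[-0.7,0.1,-3.4],[0,0.012,0],0.8]
    - [[-0.75,0.1,-3.4],[0,0.012,0],0.8]
    - [[-0.75,0.1,-3.4],[0,0.012,0],0.8]
    - [[-0.7,0.1,-3.4],[0,0.012,0],0.8]
    - [[-0.7,0.1,-3.3],[0,0.012,0],0.8]
    - [[-0.6,0.1,-3.0],[0,0.012,0],0.8]

```text
time: 22.93
position: [383.1, -233.2, 167.7]
eef_rot: [[1.0, 0.014, 0.02], [-0.02, 0.002, 1.0], [0.014, -1.0, 0.002]]
wrist_force: [0.4, 0.6, -1.5]
width: 0.165
```

Run:
```python
from h import *
plan((366,-325,150),87.3,0.8)
```

```text
t 22.93 pos [ 383.1 -233.2  167.7] psi 88.9 tilt 0.8 F [ 0.4  0.6 -1.5] w 14.1 n 3
[[[-0.52,0.58,-3.07],[-0.001,0.009,0.005],0.8],[[-0.49,0.58,-3.08],[-0.001,0.009,0.005],0.8],[[-0.46,0.59,-3.08],[-0.001,0.009,0.005],0.8]]
```

Emit:
servo_tool:
  series:
    - [[-0.5,0.3,-2.8],[0,0.009,0.005],0.8]
    - [[-0.5,0.4,-2.4],[0,0.009,0.005],0.8]
    - [[-0.4,0.4,-1.5],[0,0.005,0.003],0.8]
    - [[0,0.2,-0.5],[0,0,0],0.8]
    - [[0,0,0],[0,0,0],0.8]

```text
time: 23.35
position: [363.2, -313.4, 154.2]
eef_rot: [[0.999, 0.001, 0.054], [-0.054, 0.001, 0.999], [0.001, -1.0, 0.001]]
wrist_force: [0.4, 0.1, -1.4]
width: 0.157
```

Run:
```python
from h import *
P=snap('w25');inserts(P)
plan((366.6,-329.8,80),87.3,0.8)
```

```text
outer [458. 288.] ((423.6551818847656, -204.65476989746094), (85.26239013671875, 84.8332748413086), 78.10986328125)
t 23.4 pos [ 363.4 -312.8  154.3] psi 87.0 tilt 0.08 F [-0.3  1.3 -0.7] w 13.9 n 3
[[[0.14,2.48,-0.56],[0.0,-0.002,0.0],0.8],[[0.14,2.48,-0.56],[0.0,-0.002,0.0],0.8],[[0.14,2.48,-0.56],[0.0,-0.002,0.0],0.8]]
```

View pics/w25.png

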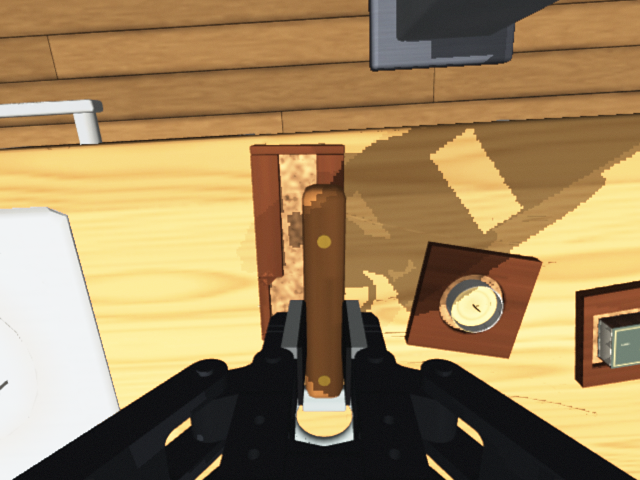

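The wrist view shows the opener handle at (323,290) above its insert, whose open end spans (252–345,148). I'll measure the insert's exposed edges from the mask.

```bash
cat >> h.py <<'E'
def insop(P,c0=(374.8,-330),a=-2.7):
    hsv=cv2.cvtColor(P['im'],cv2.COLOR_BGR2HSV).astype(int);H,S,V=[hsv[...,i] for i in range(3)];W=cloud(P)
    ex=np.array([np.cos(np.deg2rad(a)),np.sin(np.deg2rad(a))]);ey=np.array([-ex[1],ex[0]])
    l=np.stack([(W[...,:2]-c0)@ex,(W[...,:2]-c0)@ey],-1)
    m=(((H<12)|(H>170))&(S>110)&(V<150)&(W[...,2]>8)&(W[...,2]<14)&(abs(l[...,0])<90)&(abs(l[...,1])<45))
    q=l[m];print('ins n',len(q),'x',np.percentile(q[:,0],[.3,99.7]).round(1))
    for lo in range(-75,75,10):
        s=q[(q[:,0]>=lo)&(q[:,0]<lo+10)]
        if len(s)>15: print(lo,'y',np.percentile(s[:,1],[1,99]).round(1),len(s),end='; ')
    print()
    L=(W-P['pos'])@P['E'];m=(P['d']>0)&(abs(L[...,2])<15)&(L[...,0]<-12)&(L[...,0]>-75)&(L[...,1]>2)&(L[...,1]<16)
    g=l[m];print('handle local',g.min(0).round(1),g.max(0).round(1),cv2.minAreaRect(g.astype(np.float32)),'z',np.median(W[m][:,2]))
E
python3 - <<'E'
from h import *
insop(load('w25'))
insop(load('w8'))
E
```

```text
ins n 4725 x [-74.5  67.6]
-75 y [-32.6  29.3] 849; -65 y [-32.8  29.4] 622; -55 y [-32.8  28.9] 559; -45 y [-32.8 -15.1] 354; -35 y [-32.6 -15.2] 344; -25 y [-33.  -15.2] 343; -15 y [-33.  -15.1] 332; -5 y [-32.9 -15.4] 325; 5 y [-32.9 -15.2] 315; 15 y [-32.9 -15.4] 235; 25 y [-33.  -24.7] 117; 35 y [-33.2 -26.1] 117; 45 y [-32.9 -26.2] 113; 55 y [-32.8 -26.6] 72; 65 y [-33.1 -30. ] 28; 
handle local [-68.    7.7] [-24.3  23.9] ((-46.20354461669922, 15.807609558105469), (16.0313777923584, 43.708492279052734), 89.66080474853516) z 145.00392770758222
ins n 10520 x [-73.6  73.9]
-75 y [-22.8  30. ] 814; -65 y [-32.5  29.9] 976; -55 y [-32.6  30. ] 967; -45 y [-32.7  30. ] 931; -35 y [-32.6  29.9] 894; -25 y [-32.7  30. ] 879; -15 y [-32.6  30. ] 846; -5 y [-32.6  30.1] 822; 5 y [-32.6  29.9] 787; 15 y [-32.8  30. ] 613; 25 y [-32.9  30.2] 332; 35 y [-32.9  30.1] 314; 45 y [-32.8  30.1] 301; 55 y [-32.7  30.1] 304; 65 y [-32.5  29.8] 740; 
handle local [ 19.6 143.3] [ 32.  171.4] ((24.08546257019043, 156.31619262695312), (7.7861104011535645, 29.290910720825195), 16.913549423217773) z 165.52724016165791
```

Insert centre works out at (375.0,-331.5), so the TCP goal is (366.9,-330.3).

Emit:
servo_tool:
  series:
    - [[0.14,1.6,-0.55],[0,0,0],0.8]
    - [[0.14,1.8,-0.55],[0,0,0],0.8]
    - [[0.1,1.8,-0.5],[0,0,0],0.8]
    - [[0,1.3,-0.1],[0,0,0],0.8]
    - [[0,0.3,0],[0,0,0],0.8]

```text
time: 23.82
position: [369.8, -326.1, 86.7]
eef_rot: [[0.999, 0.005, 0.046], [-0.046, -0.002, 0.999], [0.005, -1.0, -0.002]]
wrist_force: [0.8, 0.6, -1.3]
width: 0.164
```

Run:
```python
from h import *
P=snap('w26');insop(P)
plan((366.9,-330.3,50),87.3,0.8)
```

```text
ins n 10544 x [-74.5  35.2]
-75 y [-32.9  29. ] 1447; -65 y [-33.1  29.2] 1195; -55 y [-33.1  29.1] 1149; -45 y [-33.   29.1] 1114; -35 y [-33.1  29.1] 1108; -25 y [-32.9  29.1] 1068; -15 y [-32.9  29.2] 1012; -5 y [-32.9  29.1] 957; 5 y [-33.  29.] 903; 15 y [-33.2  29.2] 452; 25 y [-33.3 -27.9] 106; 35 y [-33.4 -31.3] 31; 
handle local [-60.7  -5. ] [-17.1  11.1] ((-38.93065643310547, 3.059021472930908), (43.60968017578125, 16.081939697265625), 0.11635322123765945) z 77.40630915289002
t 23.87 pos [ 369.8 -326.    86.9] psi 87.4 tilt 0.28 F [ 0.8 -0.  -0.5] w 13.6 n 1
[[[-0.29,3.69,-0.44],[0.001,0.001,0.005],0.8]]
```

View pics/w26.png

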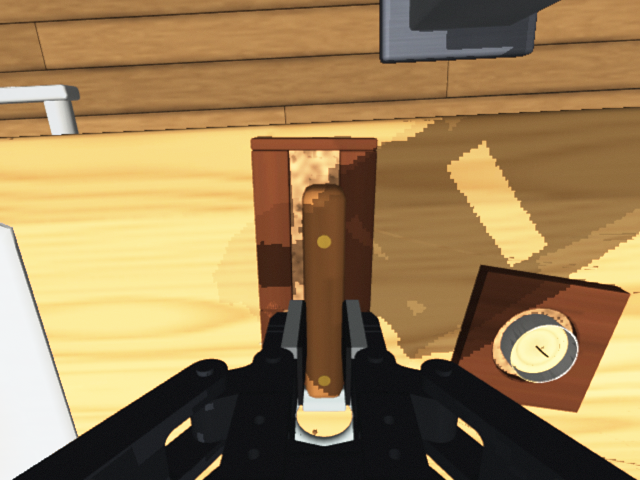

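Emit:
servo_tool:
  series:
    - [[-0.2,1.3,-0.25],[0,0,0.003],0.8]
    - [[-0.2,1.3,-0.25],[0,0,0.002],0.8]
    - [[-0.1,0.9,-0.1],[0,0,0],0.8]
    - [[0,0.3,0],[0,0,0],0.8]

```text
time: 24.2
position: [367.6, -330.7, 51.7]
eef_rot: [[0.999, 0.004, 0.04], [-0.04, -0.006, 0.999], [0.004, -1.0, -0.006]]
wrist_force: [-0.7, 0.6, -0.5]
width: 0.162
```

Run:
```python
from h import *
P=snap('w27');insop(P)
plan((366.8,-330.8,31),87.3,0.8)
```

```text
ins n 13079 x [-74.5  73.5]
-75 y [-33.2  29.1] 1751; -65 y [-33.2  29.1] 1455; -55 y [-33.2  29.2] 1426; -45 y [-33.  29.] 1780; -35 y [-33.1  29. ] 1716; -25 y [-33.2  29. ] 1624; -15 y [-33.1  29. ] 1535; -5 y [-33.2  29.3] 950; 5 y [-33.4  29.4] 296; 15 y [-33.4  29.2] 80; 65 y [-13.2  10.9] 464; 
handle local [-62.9  -9.9] [-19.1   6.3] ((-40.96790313720703, -1.8677549362182617), (43.74790954589844, 16.05345916748047), 0.4483157694339752) z 42.415329719279896
t 24.25 pos [ 367.7 -330.7   51.6] psi 87.7 tilt 0.39 F [ 0.6  1.8 -0.1] w 13.7 n 1
[[[-0.09,2.06,-0.01],[0.006,0.007,0.004],0.8]]
```

View pics/w27.png

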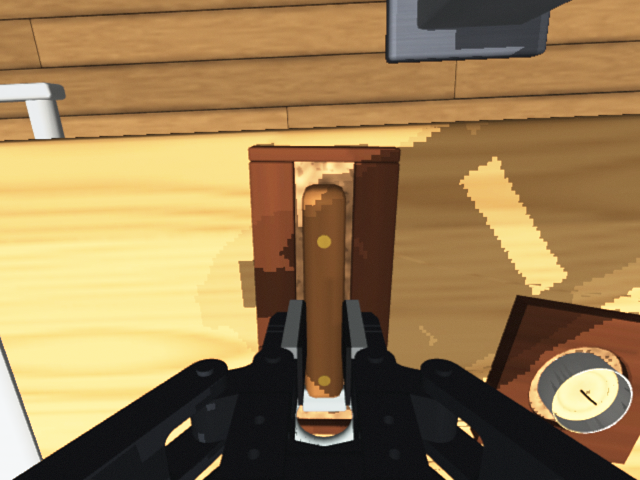

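The handle is aligned to the channel within 1 mm (handle y -1.9 against insert -2.0). Lowering gently.

Emit:
servo_tool:
  series:
    - [[-0.1,0.6,0],[0.004,0.004,0.003],0.8]
    - [[0,0.6,0],[0.002,0.002,0],0.8]
    - [[0,0.3,0],[0,0,0],0.8]

```text
time: 24.5
position: [368.1, -331.4, 38.1]
eef_rot: [[0.999, 0.003, 0.046], [-0.046, -0.003, 0.999], [0.003, -1.0, -0.003]]
wrist_force: [-0.2, 0.8, 0.1]
width: 0.162
```

Run:
```python
from h import *
plan((366.8,-330.8,31),87.3,0.8)
```

```text
t 24.5 pos [ 368.1 -331.4   38.1] psi 87.4 tilt 0.25 F [-0.2  0.8  0.1] w 13.8 n 1
[[[-0.14,0.71,0.06],[0.003,0.001,0.003],0.8]]
```

Emit:
servo_tool:
  series:
    - [[-0.1,0.3,0.05],[0.002,0,0.002],0.8]
    - [[0,0.3,0],[0,0,0],0.8]
    - [[0,0.15,0],[0,0,0],0.8]

```text
time: 24.75
position: [367.3, -331.0, 30.0]
eef_rot: [[0.999, 0.001, 0.046], [-0.046, -0.001, 0.999], [0.002, -1.0, -0.001]]
wrist_force: [-1.1, 1.1, 16.2]
width: 0.167
```

Run:
```python
from h import *
plan((366.8,-330.8,31),87.3,0.8)
```

```text
t 24.75 pos [ 367.3 -331.    30. ] psi 87.4 tilt 0.09 F [-1.1  1.1 16.2] w 14.2 n 1
[[[-0.05,-0.1,0.02],[0.001,0.001,0.002],0.8]]
```

Contact at the floor height, so I'll release.

Emit:
servo_tool:
  series:
    - [[0,-0.05,0],[0,0,0],2.6]
    - [[0,0,0],[0,0,0],2.8]
    - [[0,0,0],[0,0,0],2.8]
    - [[0,-0.8,0],[0,0,0],3.5]
    - [[0,-2.5,0],[0,0,0],3.5]
    - [[0,-3.5,0],[0,0,0],5]
    - [[0,-3.5,0],[0,0,0],5]
    - [[0,-3,0],[0,0,0],5]

```text
time: 25.42
position: [364.0, -326.8, 163.1]
eef_rot: [[0.999, -0.008, 0.047], [-0.047, 0.013, 0.999], [-0.009, -1.0, 0.013]]
wrist_force: [0.3, 0.6, 0.4]
width: 0.582
```

Run:
```python
from h import *
from cell import readout
P=snap('w28');print(readout.get_state()['position'])
W=cloud(P);q=layer(P,14,30,(366,-331),75);q=q[(q[:,0]<410)]
print(cv2.minAreaRect(q[:,:2].astype(np.float32)),np.percentile(q[:,2],[5,50,95]))
t=q[q[:,2]>18.5];print('slope along x',np.polyfit(t[:,0],t[:,2],1))
inserts(P)
S=snap('s28','scene');D=snap('d28','side')
for n,P,box in [('scene28c',S,(180,180,510,450)),('side28c',D,(200,190,420,400))]:
    x0,y0,x1,y1=box;im=P['im'][y0:y1,x0:x1];s=min(800/(x1-x0),600/(y1-y0));cv2.imwrite(f'pics/{n}.png',cv2.resize(im,None,fx=s,fy=s)[:600,:800])
    W=cloud(P)
    for nm,c in [('timer',(611,133)),('cup',(605,-150)),('tin',(459,214)),('tea',(425,-203)),('mb',(459,-70))]:
        m=(np.hypot(W[...,0]-c[0],W[...,1]-c[1])<65)&(W[...,2]>14)&(W[...,2]<90);p=W[m]
        if len(p):print(n,nm,p.min(0).round(),p.max(0).round())
```

```text
[ 366.46687393 -330.12138094  169.83200241]
((356.11468505859375, -331.0433654785156), (15.711738586425781, 88.71595001220703), 87.46607208251953) [18.03917748 20.78521268 22.15492856]
slope along x [1.62182203e-03 2.02427939e+01]
outer [481. 304.] ((424.10009765625, -204.60455322265625), (86.29114532470703, 85.49687194824219), 78.32401275634766)
outer [311. 248.] ((376.470458984375, -331.88446044921875), (62.79673767089844, 144.44927978515625), 87.31443786621094)
scene28c tin [416. 179.  14.] [492. 250.  79.]
scene28c tea [ 391. -246.   14.] [ 457. -161.   21.]
scene28c mb [ 417. -117.   14.] [490. -30.  26.]
side28c timer [585. 113.  14.] [640. 169.  52.]
side28c cup [ 562. -185.   14.] [ 648. -114.   56.]
side28c tin [423. 185.  14.] [496. 265.  80.]
side28c tea [ 407. -223.   14.] [ 471. -171.   21.]
side28c mb [ 439. -104.   14.] [481. -34.  25.]
```

View pics/w28.png

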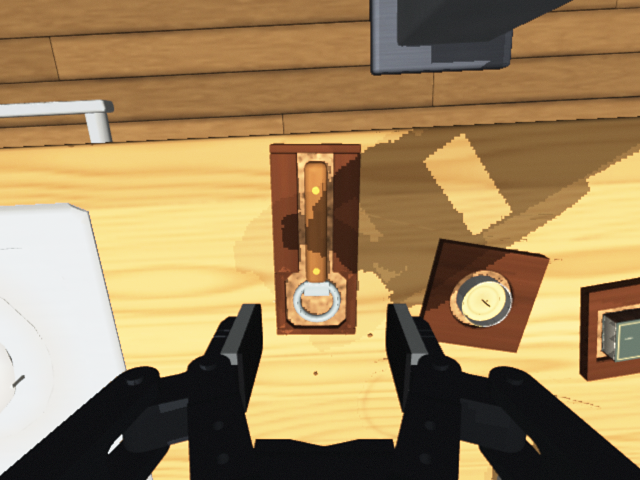

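View pics/scene28c.png

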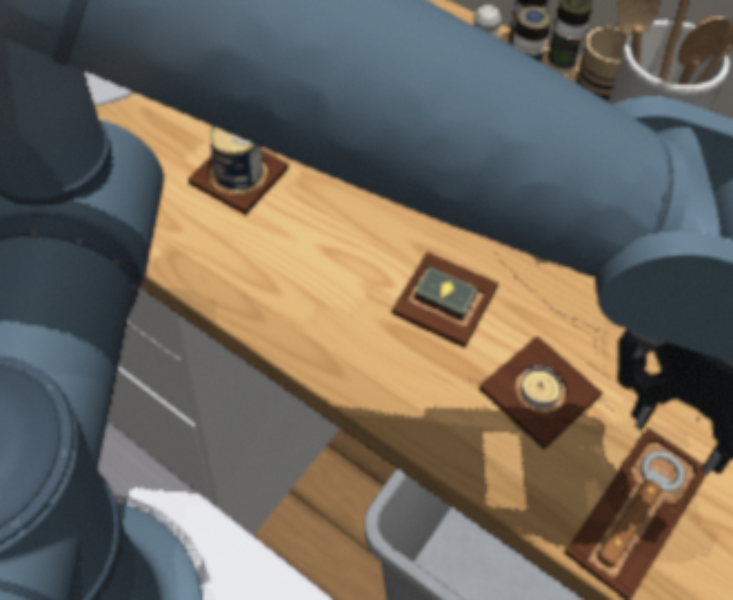

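All four things are seated. The opener lies flat in its outline at (317,240) with its top at 20.8 and no slope. The timer and cup are where they started. I'll let the arm settle, then hand in.

Emit:
servo_tool:
  series:
    - [[0,0,0],[0,0,0],5]
    - [[0,0,0],[0,0,0],5]
    - [[0,0,0],[0,0,0],5]
    - [[0,0,0],[0,0,0],5]

```text
time: 25.9
position: [363.9, -326.7, 161.5]
eef_rot: [[0.999, -0.007, 0.047], [-0.047, 0.012, 0.999], [-0.008, -1.0, 0.012]]
wrist_force: [0.1, -0.0, 0.5]
width: 0.587
```

Run:
```python
from cell import readout,workorder
s=readout.get_state();print(s['time'],s['position'],abs(s['joint_vel']).max())
print(workorder.sign_off())
```

```text
25.9 [ 363.88650095 -326.68819266  161.51560743] 0.015677366738197317
the job is handed in; nothing more can be done
None
```

I took the stack apart from the top and put the tea light, matchbox, tin and the nearest bottle opener into their own pockets. I handed the job in at 25.9 s of the 99 s allowed, with the gripper clear.

- **Tea light:** it sits within 0.2 mm of the middle of its pocket.
- **Matchbox:** it is within about 0.5 mm of centre, and its top is level at 21.9 mm.
- **Tin:** it is about 1.3 mm off centre and upright, with its top at 77 mm, which fits the pocket floor.
- **Bottle opener:** the ring is in the wide part, and the handle is level with its top at about 20.8 mm.
- **Kitchen timer and espresso cup:** the side camera shows both where they started. The arm hid them from the scene camera in the last look.

**What went off plan:**
- **Tea light and matchbox:** I gripped each a second time because the first grip height was off. During the matchbox regrip the fingertips pressed on the tin with about 28 N upward (31 N in all), and the tin shifted about 3 mm before I picked it up.
- **Calibration:** the scene and wrist cameras disagreed by 2–3 mm. I used the wrist camera's readings for placing.

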